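# Open up the notions caddy for the sewing class

## Task

Get the notions caddy ready for the sewing class: first fold its cover back off the tins so that it stays leaning about 20 degrees past upright (110 degrees open). Then turn every button tin where it stands on its turntable until its label faces straight to the caddy's front (the spool-trough side), and put all the loose thread spools in the trough, on its floor and not on top of each other, standing or lying. Leave the pencil cup, bead box and shears alone.

Things in the scene. Friction and masses are not known exactly. Their poses are not given: they have to be found in the camera images.
- caddy: Plywood notions caddy, fixed to the table; base board 222 x 360 mm, 15 mm thick. Origin on the table under the middle turntable; +x to its FRONT (trough side, away from hinge and robot), +y left, z up. Three tins' turntables at y = -114, 0, +114 mm, x = 0. Two hinge posts at x = -80, y = -175 and +175 mm, 115 mm high.
- trough (a point): Middle of the floor of the open-topped spool trough along the caddy's front, at caddy x = 94.5 mm, y = 0, 15 mm above the table. Inside it measures x = 65 to 124 mm, y = -174 to +174 mm (caddy frame). Front and end walls are 6 mm thick, tops 45 mm above the table; back wall top 37 mm.
- cover (a joint): Angle in rad of the white cover panel (122 deep, 330 wide, 8 mm thick): 0 = level over the tins, pi/2 = upright, 1.92 = 20 degrees past upright, towards the robot; stop at 2.5. Stiff friction hinge, 0.4 N m: stays where left. A 12 mm round rod along its free edge, 125 mm from the hinge axis, juts out at both ends; it can be pinched from above at any angle and turns between the fingers.
- cover_hinge (a point): Middle of the cover's hinge axis, which runs along the caddy's y, at caddy x = -80 mm, y = 0, 110 mm above the table.
- rod_left (a point): Point on the axis of the cover's rod where its left end can be pinched (caddy y = +190 mm; the panel ends at +165 and the rod at +208 mm). Moves with the cover.
- rod_right (a point): Point on the axis of the cover's rod where its right end can be pinched (caddy y = -190 mm; panel ends at -165, rod at -208 mm). Moves with the cover.
- front0 (a point): Point fixed to the caddy, 49 mm in front (caddy +x) of the axis of the right (y = -114 mm) turntable, 84 mm above the table, where its tin's label mark must come. The turntable is a free-turning steel disc, 110 mm across, top 22 mm above the table, with six 10 mm tall rubber pins round its edge that keep a tin centred; friction 0.02 N m, it stays where left.
- front1 (a point): Point fixed to the caddy, 49 mm in front (caddy +x) of the axis of the middle (y = 0) turntable, 84 mm above the table, where its tin's label mark must come. The turntable is a free-turning steel disc, 110 mm across, top 22 mm above the table, with six 10 mm tall rubber pins round its edge that keep a tin centred; friction 0.02 N m, it stays where left.
- front2 (a point): Point fixed to the caddy, 49 mm in front (caddy +x) of the axis of the left (y = +114 mm) turntable, 84 mm above the table, where its tin's label mark must come. The turntable is a free-turning steel disc, 110 mm across, top 22 mm above the table, with six 10 mm tall rubber pins round its edge that keep a tin centred; friction 0.02 N m, it stays where left.
- tin_red: Red closed button tin, 96 mm across (too wide to grip), 62 mm tall, 0.35 kg, loose on a turntable, flat lid at 84 mm. White label on its side, with an 18 mm wide white strip from it over the lid to near the centre. Origin: centre of underside; +x out through the label. May be absent.
- tin_red_label (a point): Middle of the red tin's label, at the lid's rim: 49 mm from the tin's axis, 62 mm above its underside. To turn the tin, press a fingertip on the lid (5 to 12 N) 33 mm off the axis and draw it round the axis with the hand yawing as far as the tin; tin and turntable follow. If the hand keeps its yaw it slips.
- tin_blue: Blue closed button tin, 96 mm across (too wide to grip), 62 mm tall, 0.35 kg, loose on a turntable, flat lid at 84 mm. White label on its side, with an 18 mm wide white strip from it over the lid to near the centre. Origin: centre of underside; +x out through the label. May be absent.
- tin_blue_label (a point): Middle of the blue tin's label, at the lid's rim: 49 mm from the tin's axis, 62 mm above its underside. To turn the tin, press a fingertip on the lid (5 to 12 N) 33 mm off the axis and draw it round the axis with the hand yawing as far as the tin; tin and turntable follow. If the hand keeps its yaw it slips.
- tin_green: Green closed button tin, 96 mm across (too wide to grip), 62 mm tall, 0.35 kg, loose on a turntable, flat lid at 84 mm. White label on its side, with an 18 mm wide white strip from it over the lid to near the centre. Origin: centre of underside; +x out through the label. May be absent.
- tin_green_label (a point): Middle of the green tin's label, at the lid's rim: 49 mm from the tin's axis, 62 mm above its underside. To turn the tin, press a fingertip on the lid (5 to 12 N) 33 mm off the axis and draw it round the axis with the hand yawing as far as the tin; tin and turntable follow. If the hand keeps its yaw it slips.
- spool_teal: Teal thread spool with wooden ends, 42 mm diameter, 40 mm tall, about 50 g, loose, standing on the table beside the caddy at the start. Origin at the centre of its underside, z along its axis. May be absent (None).
- spool_pink: Pink thread spool with wooden ends, 42 mm diameter, 40 mm tall, about 50 g, loose, standing on the table beside the caddy at the start. Origin at the centre of its underside, z along its axis. May be absent (None).
- spool_orange: Orange thread spool with wooden ends, 42 mm diameter, 40 mm tall, about 50 g, loose, standing on the table beside the caddy at the start. Origin at the centre of its underside, z along its axis. May be absent (None).
- spool_navy: Navy thread spool with wooden ends, 42 mm diameter, 40 mm tall, about 50 g, loose, standing on the table beside the caddy at the start. Origin at the centre of its underside, z along its axis. May be absent (None).
- pencil_cup: Bystander: red pencil cup, 76 mm across, 165 mm tall with pencils. Origin at the centre of its underside.
- bead_box: Bystander: blue bead box with yellow lid, 82 x 112 x 45 mm. Origin at the centre of its underside.
- shears: Bystander: shears lying flat, about 210 mm long. Origin near the pivot, on the table.
Things that resemble listed ones, but are neither listed nor needed, are in the scene too. Leave any green or red look-alike of the spool_teal alone.

How it is judged:
On the way:
1. the cover has been folded back to 110 degrees open (within 10 degrees) (value of joint cover between 1.745 and 2.095 rad), for 0.3 s.
At the end, for the whole second after the job is handed in: The cover stays 110 degrees open within 10 degrees; every tin present stands on a turntable with its label mark within 11.5 mm (about 13 degrees) of that turntable's front point; every spool present rests on the trough floor, standing or lying; all at rest (all of step 1 and (horizontal distance between tin_red_label and front0 below 0.0115 m or horizontal distance between tin_red_label and front1 below 0.0115 m or horizontal distance between tin_red_label and front2 below 0.0115 m) and angle between each of tin_red, tin_blue, tin_green's own z axis and vertical below 0.12 rad and linear speed of each of tin_red, tin_blue, tin_green, spool_teal, spool_pink, spool_orange, spool_navy below 0.02 m/s and angular speed of each of tin_red, tin_blue, tin_green below 0.1 rad/s and (horizontal distance between tin_blue_label and front0 below 0.0115 m or horizontal distance between tin_blue_label and front1 below 0.0115 m or horizontal distance between tin_blue_label and front2 below 0.0115 m) and (horizontal distance between tin_green_label and front0 below 0.0115 m or horizontal distance between tin_green_label and front1 below 0.0115 m or horizontal distance between tin_green_label and front2 below 0.0115 m) and x of spool_teal in the frame of caddy between 0.062 and 0.127 m and y of spool_teal in the frame of caddy between -0.176 and 0.176 m and z of each of spool_teal, spool_pink, spool_orange, spool_navy in the frame of caddy below 0.047 m and x of spool_pink in the frame of caddy between 0.062 and 0.127 m and y of spool_pink in the frame of caddy between -0.176 and 0.176 m and x of spool_orange in the frame of caddy between 0.062 and 0.127 m and y of spool_orange in the frame of caddy between -0.176 and 0.176 m and x of spool_navy in the frame of caddy between 0.062 and 0.127 m and y of spool_navy in the frame of caddy between -0.176 and 0.176 m); the robot touches nothing.
It fails at once if the pencil cup is moved more than 4 cm (distance of pencil_cup from where it was at the start of the episode above 0.04 m).
It fails at once if the bead box is moved more than 4 cm (distance of bead_box from where it was at the start of the episode above 0.04 m).
It fails at once if the shears is moved more than 4 cm (distance of shears from where it was at the start of the episode above 0.04 m).
It fails at once if a tin is tipped over (angle between any of tin_red, tin_blue, tin_green's own z axis and vertical above 0.6 rad).
Of tin_red, tin_blue, tin_green only 2 to 3 are there at a start; the rules pass over those that are not, and their reading is None.
Of spool_teal, spool_pink, spool_orange, spool_navy only 3 to 4 are there at a start; the rules pass over those that are not, and their reading is None.
At some moment in a run one of spool_teal, spool_pink, spool_orange, spool_navy may be knocked a few centimetres aside while the robot is not near it.
Once in a run the grip may slacken for a moment while it holds something.
It also fails if it takes over 210 s, if anything falls off the work surface, if the arm or the gripper's body presses on something with over 40 N, if the wrist force passes 120 N, or if a joint passes its speed limit or range.

## Robot

A 6-joint arm with a two-finger parallel gripper is mounted at the origin on the work surface. World frame = base frame: x ahead of the robot, y to its left, z up, the work surface at z = 0. Lengths are in m, angles in rad, forces in N, time in s.
With the tool pointing down it reaches from about 0.25 to 0.725 m from the base axis. Payload 4 kg.
Tool frame: the origin (TCP) lies at the very end of the fingers, on their centre line; the grasp point (between the pads) lies 19 mm behind it; z points along the fingers, y is the direction in which the jaws open and shut (so a half turn about z gives the same grasp; the last joint's range is limited). The gripper opens to 85 mm and grips with 20 to 120 N. Pads are 22 mm wide; open, the fingers measure 114 mm over their backs; the gripper's body (76 mm by 85 mm) begins 54 mm behind the grasp point. The pads swing forward as they close: fully open they stand 13 mm farther back than shut.
Start: joints at [-1.212, 0.241, 0.005, 1.335, 0, 1.571], TCP at [0.176, -0.468, 0.231] pointing down, gripper open.
Joint ranges: [-2.72, 2.72], [-1.05, 1.87], [-1.09, 1.28], [-1.99, 2.15], [-1.42, 1.44], [-3.14, 3.14]. Speed limits (rad/s): [2.79, 2.79, 3.14, 3.14, 3.14, 3.14].

## Interface

Orientations are given as a rotation vector (axis times angle).
In Python, from workcell import ctrl, optics gives the robot as it stands.
- The arm moves only by the tool servo_tool, never from a script. Its argument "plan" is a list of rows, each an object of numbers: "fingers": the opening, from -1 (shut) to 1 (fully open), so that 0 is half open; "dx", "dy", "dz": the shift along the tool's x, y, z in cm; "wx", "wy", "wz": the turn, a rotation vector about the tool's x, y, z in degrees. In form: [{"fingers": .., "dx": .., "dy": .., "dz": .., "wx": .., "wy": .., "wz": ..}, ...]. A call has 1 to 10 rows; each row shifts and turns the commanded pose from where the row before left it, along the tool's axes as they then stand; what a row does not reach is not made up. A row lasts 1/12 s, in which the tool goes at most 41.7 mm and 7.16 degrees, less where a joint would pass 70% of its speed; a pose out of reach is approached as far as the arm can. A call is refused whole if a number of a shift passes 4.17 or a number of a turn 7.16, either way. A call with a gripper value outside its range is refused whole. The fingers move at their own pace and stop on an object; the grip force is fixed at half the most. Time passes only in rows, so rows that do not move let the fingers close. It gives the time, the measured TCP pose, the force and the opening at its end, in the units of the state.
- ctrl.observe(): the state, without advancing time (a new reading comes with each control period).
- optics.grab_frame(name): name is "scene" or "top" or "wrist"; returns a dict with "color" (400x640x3 uint8, red, green, blue), "depth" (400x640 float32, m along the optical axis (not along the pixel's ray), 0 where there is no reading), "fov_y" (degrees; the focal length in pixels is half the picture's height over the tangent of half this angle, whatever the lens; pixels are square), "cx", "cy" (the principal point, pixels), "origin" and "attitude" of the camera in the world; the wrist camera has in their place "T_tool_cam" (4x4, takes a point from camera to tool coordinates, whose origin is the TCP and whose axes are the flange's). Camera axes: x right, y down, z forward; pixel columns grow to the right and rows downward; lengths in m; the calibration is good to about 2 mm. The wrist camera is an equidistant fisheye: a pixel r from the principal point sees the ray r / f radians off the axis. A picture is of the moment at which its call begins: read the wrist's pose just before it.
- ctrl.hand_in(): hands the job in, once; it reports no verdict.
The state is a dict: "clock": time; "qpos": joint angles; "qvel": joint speeds; "tau": joint torques, N m; "tool_pos": TCP position; "orientation": TCP orientation; "wrist_force": force on the tool from outside, world axes, zero at the start; "wrist_torque": the same for the moment, N m; "gripper_width": finger opening in m.
Only numpy, scipy, OpenCV 4.12 (cv2) and the standard library are available. Lean on these libraries where they do the work, as an engineer would, in place of code of your own. Each camera call takes 0.05 s, during which the arm holds its last target. There are 200 camera calls.

## Working session

There is one attempt and no reset: what is moved stays moved. The work goes in short steps, Python scripts to look and compute and a tool call to move; the robot and the scene stay as the last step left them, time stands still between calls to the robot, and variables do not carry over. Pictures are saved under pics/ and viewed, about 12 in all and at most 16, crops included, and the job is handed in when it is done.

Besides the shell and the picture viewer there is one more tool, called after "Emit:" by a JSON object that holds its "method" and its "body", one argument or row to a line. servo_tool: Moves the arm, as the interface text tells. Its arguments: {"type":"object","properties":{"plan":{"type":"array","items":{"type":"object","properties":{"fingers":{"type":"number"},"dx":{"type":"number"},"dy":{"type":"number"},"dz":{"type":"number"},"wx":{"type":"number"},"wy":{"type":"number"},"wz":{"type":"number"}}}}},"required":["plan"]}

```bash
mkdir -p pics
cat > h.py <<'E'
import numpy as np,cv2
from scipy.spatial.transform import Rotation as R
from workcell import ctrl,optics
def grab(n,save=None):
    s=ctrl.observe(); f=optics.grab_frame(n); f['s']=s
    if save: cv2.imwrite('pics/'+save,f['color'][:,:,::-1])
    return f
def pose(f):
    a=np.array(f['attitude'],float)
    Rm=a if a.shape==(3,3) else (R.from_rotvec(a).as_matrix() if a.size==3 else None)
    return Rm,np.array(f['origin'])
def cloud(f):
    F=200/np.tan(np.radians(f['fov_y'])/2); v,u=np.mgrid[:400,:640]
    d=f['depth']; Rm,o=pose(f)
    P=np.stack([(u-f['cx'])/F*d,(v-f['cy'])/F*d,d],-1)@Rm.T+o
    P[d==0]=np.nan
    return P
E
python3 - <<'E'
from h import *
for n in('top','scene'):
    f=grab(n,n+'0.png'); print(n,f['fov_y'],f['cx'],f['cy'],f['origin'],f['attitude']); np.save(n+'0.npy',cloud(f))
print(ctrl.observe())
E
```

```text
top 56.18309659515845 320.4339961292354 196.60198091620632 [ 0.4865406  -0.01428607  0.96260261] [-2.12474925  2.15750534 -0.15470514]
scene 50.58435262154143 318.93182228810247 204.54920198167054 [ 1.05661278 -0.36861022  0.94565705] [-2.33701262 -1.11486431  0.32135169]
{'clock': 0.1, 'qpos': array([-1.21197159e+00,  2.41348914e-01,  3.86769686e-03,  1.33524399e+00,
       -2.53130454e-05,  1.57079955e+00]), 'qvel': array([ 0.00084829, -0.0010378 ,  0.00191823,  0.00077343,  0.00021698,
        0.00027725]), 'tau': array([ 5.10685677e-04, -3.73137796e+01,  2.53010201e+01,  1.08721788e-02,
        1.00408583e-04,  3.25446784e-06]), 'tool_pos': array([ 0.17537637, -0.46761531,  0.23049972]), 'orientation': array([-3.08930393e+00, -5.60278789e-01,  5.79463865e-04]), 'wrist_force': array([0.42787989, 1.34979981, 0.13669577]), 'wrist_torque': array([-0.00847938,  0.04087296,  0.05115444]), 'gripper_width': 0.08579923897999375}
```

View pics/top0.png

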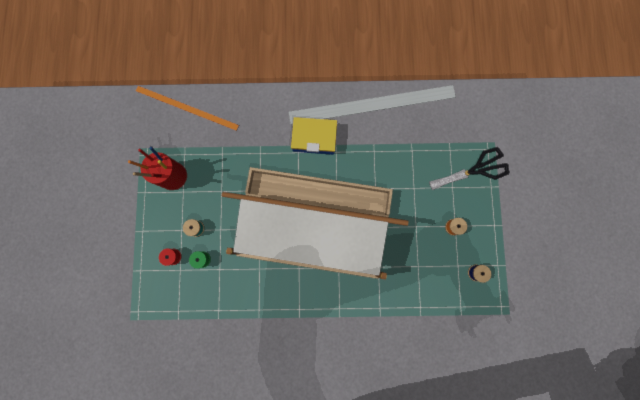

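View pics/scene0.png

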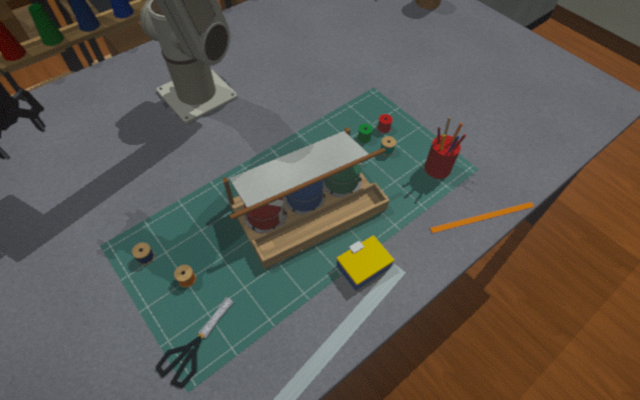

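Top view: the caddy sits at about (315,222), yawed. Its trough is on the far side, and the rod runs from (222,194) to (407,222). There are wooden-ended spools at (191,228), (457,226) and (481,273). The red (168,257) and green (199,260) spools are look-alikes. The scene view shows red, blue and green tins under the cover.

```bash
cat >> h.py <<'E'
def px(f,u,v,z):
    F=200/np.tan(np.radians(f['fov_y'])/2); Rm,o=pose(f)
    d=Rm@np.array([(u-f['cx'])/F,(v-f['cy'])/F,1]); return o+d*(z-o[2])/d[2]
E
python3 - <<'E'
from h import *
f=grab('top'); P=cloud(f); np.set_printoptions(precision=4,suppress=True)
c=f['color']
for n,u,v,z in [('FL',249,169,.045),('FR',393,188,.045),('rodL',222,194,.116),('rodR',407,222,.116),('spA',191,228,.04),('spB',457.5,226.5,.04),('spC',482,273.5,.04),('box',314,134,.045),('cup',163,170,.1)]:
    print(n,px(f,u,v,z),P[int(v),int(u)])
# rod points: highest along columns
m=(P[...,2]>.10)&(P[...,2]<.135); v,u=np.nonzero(m); 
sel=m&(c[...,0].astype(int)-c[...,2]>25); v,u=np.nonzero(sel); k=(u>200)&(u<420)&(v>180)&(v<235)
Q=P[v[k],u[k]]; print(len(Q),Q.mean(0)); d=Q[:,:2]-Q[:,:2].mean(0); w=np.linalg.svd(d,full_matrices=False)[2][0]; print(w,np.degrees(np.arctan2(w[1],w[0])),(d@w).min(),(d@w).max(),np.percentile(Q[:,2],[5,50,95]))
# table-normalised spool mask fits: circle tops
for (u0,v0) in [(191,228),(457,226),(481,273)]:
    w=P[v0-16:v0+17,u0-16:u0+17].reshape(-1,3); w=w[(w[:,2]>.033)&(w[:,2]<.05)]
    print(u0,len(w),(w.min(0)+w.max(0))/2,w.mean(0),np.ptp(w,axis=0))
# trough wall tops
m=(P[...,2]>.038)&(P[...,2]<.05); v,u=np.nonzero(m); k=(u>235)&(u<400)&(v>160)&(v<230)
pts=P[v[k],u[k]][:,:2].astype(np.float32); print(len(pts),cv2.minAreaRect(pts),cv2.boxPoints(cv2.minAreaRect(pts)))
im=cv2.resize(c[150:290,150:500],None,fx=2.25,fy=2.25,interpolation=cv2.INTER_CUBIC); cv2.imwrite('pics/crop.png',im[:,:,::-1])
g=grab('scene')['color']
a=cv2.resize(g[100:180,340:420],None,fx=4,fy=4); b=cv2.resize(g[230:310,120:200],None,fx=4,fy=4)
cv2.imwrite('pics/crop2.png',np.hstack([a,b])[:,:,::-1])
E
```

```text
FL [0.6977 0.1677 0.045 ] [0.708  0.1766 0.0002]
FR [ 0.6436 -0.1908  0.045 ] [ 0.651  -0.199   0.0022]
rodL [0.6238 0.2148 0.116 ] [0.6191 0.207  0.1447]
rodR [ 0.5531 -0.2053  0.116 ] [ 0.5506 -0.1982  0.1474]
spA [0.5524 0.3098 0.04  ] [0.5522 0.3088 0.0429]
spB [ 0.5461 -0.3457  0.04  ] [ 0.5472 -0.3439  0.0419]
spC [ 0.4322 -0.3967  0.04  ] [ 0.4333 -0.3971  0.0394]
box [0.786  0.0036 0.045 ] [0.7863 0.0036 0.0441]
cup [0.6859 0.3599 0.1   ] [0.6858 0.3597 0.1005]
0 [nan nan nan]<stdin>:9: RuntimeWarning: Mean of empty slice.
  ret = um.true_divide(
Traceback (most recent call last):
IndexError: index 0 is out of bounds for axis 0 with size 0
```

Run:
```python
from h import *
f=grab('top'); P=cloud(f); np.set_printoptions(precision=4,suppress=True)
c=f['color'].astype(int)
sel=(P[...,2]>.115)&(c[...,0]-c[...,2]>20); v,u=np.nonzero(sel); k=(u>200)&(u<420)&(v>180)&(v<235)
Q=P[v[k],u[k]]; print(len(Q),Q.mean(0)); d=Q[:,:2]-Q[:,:2].mean(0); w=np.linalg.svd(d,full_matrices=False)[2][0]; print(w,np.degrees(np.arctan2(w[1],w[0])),(d@w).min(),(d@w).max(),np.percentile(Q[:,2],[5,50,95]))
# panel profile
for q in [(330,v) for v in range(195,275,8)]+[(229,195),(401,221),(231,250),(382,274)]: print(q,P[q[1],q[0]])
for (u0,v0) in [(191,228),(457,226),(481,273)]:
    w=P[v0-16:v0+17,u0-16:u0+17].reshape(-1,3); w=w[(w[:,2]>.035)&(w[:,2]<.05)]
    print(u0,len(w),(w.min(0)+w.max(0))/2,w.mean(0),np.ptp(w,axis=0))
m=(P[...,2]>.038)&(P[...,2]<.05); v,u=np.nonzero(m); k=(u>235)&(u<400)&(v>160)&(v<230)
pts=P[v[k],u[k]][:,:2].astype(np.float32); print(len(pts),cv2.minAreaRect(pts),cv2.boxPoints(cv2.minAreaRect(pts)))
g=grab('scene')['color']
a=cv2.resize(g[100:180,340:420],None,fx=4,fy=4); b=cv2.resize(g[230:310,120:200],None,fx=4,fy=4)
cv2.imwrite('pics/crop2.png',np.hstack([a,b])[:,:,::-1])
```

```text
949 [0.5849 0.0014 0.1428]
[-0.171  -0.9853] -99.84497186504488 -0.2101330306555947 0.20501691215954296 [0.1396 0.1428 0.1454]
(330, 195) [ 0.6332 -0.0348  0.0148]
(330, 203) [ 0.6124 -0.0344  0.0157]
(330, 211) [ 0.5777 -0.0313  0.1436]
(330, 219) [ 0.5605 -0.0311  0.1389]
(330, 227) [ 0.5433 -0.0309  0.1325]
(330, 235) [ 0.5258 -0.0306  0.1312]
(330, 243) [ 0.5083 -0.0304  0.1268]
(330, 251) [ 0.4908 -0.0301  0.1223]
(330, 259) [ 0.4732 -0.0299  0.1163]
(330, 267) [ 0.4556 -0.0296  0.1146]
(229, 195) [0.6168 0.1917 0.1436]
(401, 221) [ 0.5532 -0.1857  0.1455]
(231, 250) [0.4964 0.1912 0.1169]
(382, 274) [ 0.4388 -0.1444  0.1161]
191 229 [0.5548 0.3095 0.0404] [0.5544 0.3096 0.0408] [0.0396 0.0417 0.01  ]
457 231 [ 0.5476 -0.3468  0.0403] [ 0.5479 -0.3467  0.041 ] [0.0397 0.0404 0.0103]
481 242 [ 0.4335 -0.396   0.0411] [ 0.4332 -0.3959  0.0411] [0.038  0.0409 0.0113]
685 ((0.6381709575653076, -0.005204826593399048), (0.3602871596813202, 0.07063840329647064), 80.15984344482422) [[ 0.5726 -0.1767]
 [ 0.6422 -0.1887]
 [ 0.7038  0.1663]
 [ 0.6342  0.1783]]
```

View pics/crop2.png

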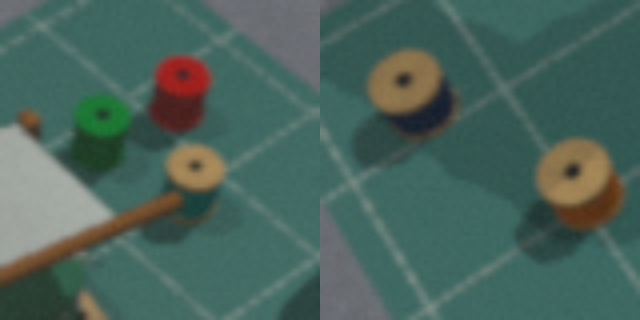

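Teal, navy and orange are confirmed by their coloured thread between wooden ends. Pink isn't visible. The caddy origin is about (0.545, 0.011) with yaw -9.84°. Next I add a move planner that works in caddy coordinates.

```bash
cat >> h.py <<'E'
import json
O=np.array([.5451,.0110]);PSI=np.radians(-9.84)
CX=np.array([np.cos(PSI),np.sin(PSI)]);CY=np.array([-np.sin(PSI),np.cos(PSI)])
def w2c(p): d=np.asarray(p)[:2]-O; return np.array([d@CX,d@CY,p[2]])
def c2w(p): return np.r_[O+p[0]*CX+p[1]*CY,p[2]]
# aligned hand: tool x = caddy y, tool y = caddy x, tool z = down
RA=np.column_stack([np.r_[CY,0],np.r_[CX,0],[0,0,-1]])
def st():
    s=ctrl.observe(); Rm=R.from_rotvec(s['orientation']).as_matrix(); e=R.from_matrix(RA.T@Rm).as_rotvec(degrees=True)
    print('t %.1f caddy TCP %s tilt/yaw off(deg) %s F %s w %.4f'%(s['clock'],np.round(w2c(s['tool_pos'])*1000,1),np.round(e,1),np.round(s['wrist_force'],1),s['gripper_width'])); return s
def go(p,yaw=0,n=None):
    """rows to caddy pose p (m), hand yaw about tool z (deg) rel. aligned"""
    s=ctrl.observe(); Rm=R.from_rotvec(s['orientation']); T=R.from_matrix(RA)*R.from_euler('z',yaw,degrees=True)
    w=(Rm.inv()*T).as_rotvec(); d=c2w(p)-s['tool_pos']
    n=n or int(max(np.ceil(np.linalg.norm(d)/.038),np.ceil(np.degrees(np.linalg.norm(w))/6.8),1))
    for i in range(n):
        Ri=Rm*R.from_rotvec(w*i/n); t=Ri.inv().apply(d/n)*100
        print('%d dx %.2f dy %.2f dz %.2f  w %s'%((i,)+tuple(t)+(np.round(np.degrees(w)/n,2),)))
E
python3 - <<'E'
from h import *
st(); go([.042,-.19,.19],0)
E
```

```text
t 0.2 caddy TCP [-282.3 -535.   230.9] tilt/yaw off(deg) [ 0.1  0.  59.6] F [-0.2 -0.4 -0.6] w 0.0853
0 dx 3.49 dy -1.03 dz 0.32  w [-0.   -0.   -4.58]
1 dx 3.57 dy -0.74 dz 0.32  w [-0.   -0.   -4.58]
2 dx 3.61 dy -0.46 dz 0.32  w [-0.   -0.   -4.58]
3 dx 3.64 dy -0.17 dz 0.32  w [-0.   -0.   -4.58]
4 dx 3.64 dy 0.13 dz 0.31  w [-0.   -0.   -4.58]
5 dx 3.62 dy 0.42 dz 0.31  w [-0.   -0.   -4.58]
6 dx 3.57 dy 0.70 dz 0.31  w [-0.   -0.   -4.58]
7 dx 3.51 dy 0.99 dz 0.31  w [-0.   -0.   -4.58]
8 dx 3.42 dy 1.26 dz 0.31  w [-0.   -0.   -4.58]
9 dx 3.30 dy 1.53 dz 0.31  w [-0.   -0.   -4.58]
10 dx 3.17 dy 1.79 dz 0.31  w [-0.   -0.   -4.58]
11 dx 3.02 dy 2.04 dz 0.31  w [-0.   -0.   -4.58]
12 dx 2.84 dy 2.27 dz 0.31  w [-0.   -0.   -4.58]
```

Emit:
{"method": "servo_tool", "body": {
  "plan": [
    {"fingers":1,"dx":3.5,"dy":-1.0,"dz":0.3,"wz":-4.6},
    {"fingers":1,"dx":3.6,"dy":-0.7,"dz":0.3,"wz":-4.6},
    {"fingers":1,"dx":3.6,"dy":-0.5,"dz":0.3,"wz":-4.6},
    {"fingers":1,"dx":3.6,"dy":-0.2,"dz":0.3,"wz":-4.6},
    {"fingers":1,"dx":3.6,"dy":0.1,"dz":0.3,"wz":-4.6},
    {"fingers":1,"dx":3.6,"dy":0.4,"dz":0.3,"wz":-4.6},
    {"fingers":1,"dx":3.6,"dy":0.7,"dz":0.3,"wz":-4.6},
    {"fingers":1,"dx":3.5,"dy":1.0,"dz":0.3,"wz":-4.6},
    {"fingers":1,"dx":3.4,"dy":1.3,"dz":0.3,"wz":-4.6},
    {"fingers":1,"dx":3.3,"dy":1.5,"dz":0.3,"wz":-4.6}
  ]
}}

```text
schema error: expected keys fingers, dx, dy, dz, wx, wy, wz
```

Emit:
{"method": "servo_tool", "body": {
  "plan": [
    {"fingers":1,"dx":3.2,"dy":1.8,"dz":0.3,"wz":-4.6},
    {"fingers":1,"dx":3.0,"dy":2.0,"dz":0.3,"wz":-4.6},
    {"fingers":1,"dx":2.8,"dy":2.3,"dz":0.3,"wz":-4.6},
    {"fingers":1},
    {"fingers":1},
    {"fingers":1}
  ]
}}

```text
schema error: expected keys fingers, dx, dy, dz, wx, wy, wz
```

Run:
```python
from h import *
st(); go([.042,-.19,.118],0)
grab('wrist','w1.png')
```

```text
t 0.2 caddy TCP [-282.3 -535.   230.9] tilt/yaw off(deg) [ 0.1  0.  59.6] F [-0.2 -0.4 -0.6] w 0.0853
0 dx 3.49 dy -1.03 dz 0.87  w [-0.   -0.   -4.58]
1 dx 3.57 dy -0.74 dz 0.87  w [-0.   -0.   -4.58]
2 dx 3.61 dy -0.46 dz 0.87  w [-0.   -0.   -4.58]
3 dx 3.64 dy -0.17 dz 0.87  w [-0.   -0.   -4.58]
4 dx 3.64 dy 0.13 dz 0.87  w [-0.   -0.   -4.58]
5 dx 3.62 dy 0.42 dz 0.87  w [-0.   -0.   -4.58]
6 dx 3.57 dy 0.70 dz 0.87  w [-0.   -0.   -4.58]
7 dx 3.51 dy 0.99 dz 0.87  w [-0.   -0.   -4.58]
8 dx 3.42 dy 1.26 dz 0.87  w [-0.   -0.   -4.58]
9 dx 3.30 dy 1.53 dz 0.87  w [-0.   -0.   -4.58]
10 dx 3.17 dy 1.79 dz 0.87  w [-0.   -0.   -4.58]
11 dx 3.02 dy 2.04 dz 0.87  w [-0.   -0.   -4.58]
12 dx 2.84 dy 2.27 dz 0.87  w [-0.   -0.   -4.58]
```

View pics/w1.png

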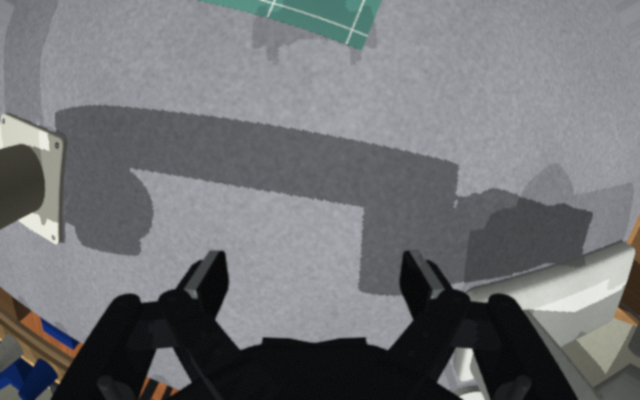

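The wrist view only shows bare table, because the moves were refused: every row needs all the keys. I resend them in full.

Emit:
{"method": "servo_tool", "body": {
  "plan": [
    {"fingers":1,"dx":3.5,"dy":-1.0,"dz":0.3,"wx":0,"wy":0,"wz":-4.6},
    {"fingers":1,"dx":3.6,"dy":-0.7,"dz":0.3,"wx":0,"wy":0,"wz":-4.6},
    {"fingers":1,"dx":3.6,"dy":-0.5,"dz":0.3,"wx":0,"wy":0,"wz":-4.6},
    {"fingers":1,"dx":3.6,"dy":-0.2,"dz":0.3,"wx":0,"wy":0,"wz":-4.6},
    {"fingers":1,"dx":3.6,"dy":0.1,"dz":0.3,"wx":0,"wy":0,"wz":-4.6},
    {"fingers":1,"dx":3.6,"dy":0.4,"dz":0.3,"wx":0,"wy":0,"wz":-4.6},
    {"fingers":1,"dx":3.6,"dy":0.7,"dz":0.3,"wx":0,"wy":0,"wz":-4.6},
    {"fingers":1,"dx":3.5,"dy":1.0,"dz":0.3,"wx":0,"wy":0,"wz":-4.6},
    {"fingers":1,"dx":3.4,"dy":1.3,"dz":0.3,"wx":0,"wy":0,"wz":-4.6},
    {"fingers":1,"dx":3.3,"dy":1.5,"dz":0.3,"wx":0,"wy":0,"wz":-4.6}
  ]
}}

```text
clock: 1.13
tool_pos: [0.467, -0.2479, 0.2012]
orientation: [2.623, 1.729, 0.0]
wrist_force: [0.4, -0.4, -0.1]
gripper_width: 0.0853
```

Emit:
{"method": "servo_tool", "body": {
  "plan": [
    {"fingers":1,"dx":3.2,"dy":1.8,"dz":0.3,"wx":0,"wy":0,"wz":-4.6},
    {"fingers":1,"dx":3.0,"dy":2.0,"dz":0.3,"wx":0,"wy":0,"wz":-4.6},
    {"fingers":1,"dx":2.8,"dy":2.3,"dz":0.3,"wx":0,"wy":0,"wz":-4.6},
    {"fingers":1,"dx":0,"dy":0,"dz":0,"wx":0,"wy":0,"wz":0},
    {"fingers":1,"dx":0,"dy":0,"dz":0,"wx":0,"wy":0,"wz":0},
    {"fingers":1,"dx":0,"dy":0,"dz":0,"wx":0,"wy":0,"wz":0}
  ]
}}

```text
clock: 1.63
tool_pos: [0.5523, -0.1836, 0.1919]
orientation: [-2.4, -2.026, 0.002]
wrist_force: [-0.2, 0.5, 0.1]
gripper_width: 0.0852
```

Run:
```python
from h import *
st(); go([.042,-.19,.118],0)
```

```text
t 1.6 caddy TCP [  40.3 -190.5  191.9] tilt/yaw off(deg) [ 0.1 -0.  -0.2] F [-0.2  0.5  0.1] w 0.0852
0 dx 0.02 dy 0.09 dz 3.69  w [-0.04  0.01  0.1 ]
1 dx 0.02 dy 0.09 dz 3.69  w [-0.04  0.01  0.1 ]
```

Emit:
{"method": "servo_tool", "body": {
  "plan": [
    {"fingers":1,"dx":0,"dy":0.1,"dz":2.5,"wx":0,"wy":0,"wz":0},
    {"fingers":1,"dx":0,"dy":0.1,"dz":2.5,"wx":0,"wy":0,"wz":0},
    {"fingers":1,"dx":0,"dy":0,"dz":2.4,"wx":0,"wy":0,"wz":0},
    {"fingers":-1,"dx":0,"dy":0,"dz":0,"wx":0,"wy":0,"wz":0},
    {"fingers":-1,"dx":0,"dy":0,"dz":0,"wx":0,"wy":0,"wz":0},
    {"fingers":-1,"dx":0,"dy":0,"dz":0,"wx":0,"wy":0,"wz":0},
    {"fingers":-1,"dx":0,"dy":0,"dz":0,"wx":0,"wy":0,"wz":0},
    {"fingers":-1,"dx":0,"dy":0,"dz":0,"wx":0,"wy":0,"wz":0},
    {"fingers":-1,"dx":0,"dy":0,"dz":0,"wx":0,"wy":0,"wz":0},
    {"fingers":-1,"dx":0,"dy":0,"dz":0,"wx":0,"wy":0,"wz":0}
  ]
}}

```text
clock: 2.47
tool_pos: [0.5525, -0.184, 0.1185]
orientation: [-2.399, -2.025, 0.005]
wrist_force: [-4.5, 0.2, 1.8]
gripper_width: 0.0095
```

Run:
```python
from h import *
s=st(); a0=np.arctan2(.137-.11,.122); 
for n in (20,):
    a=np.linspace(a0,np.radians(110),n+1); y=-80+125*np.cos(a); z=110+125*np.sin(a)
    for i in range(n): print(i,'dy %.1f dz %.1f'%((y[i+1]-y[i])/10,-(z[i+1]-z[i])/10))
```

```text
t 2.5 caddy TCP [  40.6 -190.9  118.5] tilt/yaw off(deg) [ 0.2 -0.  -0.2] F [-4.5  0.2  1.8] w 0.0095
0 dy -0.3 dz -1.0
1 dy -0.4 dz -1.0
2 dy -0.4 dz -1.0
3 dy -0.5 dz -0.9
4 dy -0.6 dz -0.9
5 dy -0.7 dz -0.8
6 dy -0.7 dz -0.8
7 dy -0.8 dz -0.7
8 dy -0.9 dz -0.6
9 dy -0.9 dz -0.6
10 dy -1.0 dz -0.5
11 dy -1.0 dz -0.4
12 dy -1.0 dz -0.3
13 dy -1.0 dz -0.2
14 dy -1.1 dz -0.1
15 dy -1.1 dz -0.0
16 dy -1.1 dz 0.1
17 dy -1.1 dz 0.1
18 dy -1.0 dz 0.2
19 dy -1.0 dz 0.3
```

Emit:
{"method": "servo_tool", "body": {
  "plan": [
    {"fingers":-1,"dx":0,"dy":-0.3,"dz":-1.0,"wx":0,"wy":0,"wz":0},
    {"fingers":-1,"dx":0,"dy":-0.4,"dz":-1.0,"wx":0,"wy":0,"wz":0},
    {"fingers":-1,"dx":0,"dy":-0.4,"dz":-1.0,"wx":0,"wy":0,"wz":0},
    {"fingers":-1,"dx":0,"dy":-0.5,"dz":-0.9,"wx":0,"wy":0,"wz":0},
    {"fingers":-1,"dx":0,"dy":-0.6,"dz":-0.9,"wx":0,"wy":0,"wz":0}
  ]
}}

```text
clock: 2.88
tool_pos: [0.5329, -0.1805, 0.1674]
orientation: [2.4, 2.026, 0.0]
wrist_force: [0.7, -2.9, -7.0]
gripper_width: 0.0096
```

Run:
```python
from h import *
s=st()
```

```text
t 2.9 caddy TCP [  20.7 -190.8  167.4] tilt/yaw off(deg) [-0.1 -0.  -0.2] F [ 0.7 -2.9 -7. ] w 0.0096
```

Gripped and following with small forces. Continue the arc.

Emit:
{"method": "servo_tool", "body": {
  "plan": [
    {"fingers":-1,"dx":0,"dy":-0.7,"dz":-0.8,"wx":0,"wy":0,"wz":0},
    {"fingers":-1,"dx":0,"dy":-0.7,"dz":-0.8,"wx":0,"wy":0,"wz":0},
    {"fingers":-1,"dx":0,"dy":-0.8,"dz":-0.7,"wx":0,"wy":0,"wz":0},
    {"fingers":-1,"dx":0,"dy":-0.9,"dz":-0.6,"wx":0,"wy":0,"wz":0},
    {"fingers":-1,"dx":0,"dy":-0.9,"dz":-0.6,"wx":0,"wy":0,"wz":0},
    {"fingers":-1,"dx":0,"dy":-1.0,"dz":-0.5,"wx":0,"wy":0,"wz":0},
    {"fingers":-1,"dx":0,"dy":-1.0,"dz":-0.4,"wx":0,"wy":0,"wz":0},
    {"fingers":-1,"dx":0,"dy":-1.0,"dz":-0.3,"wx":0,"wy":0,"wz":0},
    {"fingers":-1,"dx":0,"dy":-1.0,"dz":-0.2,"wx":0,"wy":0,"wz":0}
  ]
}}

```text
clock: 3.63
tool_pos: [0.4597, -0.1678, 0.2213]
orientation: [2.389, 2.019, 0.017]
wrist_force: [10.0, -1.9, 8.1]
gripper_width: 0.0094
```

Run:
```python
from h import *
s=st()
```

```text
t 3.6 caddy TCP [ -53.6 -190.8  221.3] tilt/yaw off(deg) [-1.  -0.  -0.2] F [10.  -1.9  8.1] w 0.0094
```

Emit:
{"method": "servo_tool", "body": {
  "plan": [
    {"fingers":-1,"dx":0,"dy":-1.0,"dz":-0.1,"wx":0,"wy":0,"wz":0},
    {"fingers":-1,"dx":0,"dy":-1.0,"dz":-0.1,"wx":0,"wy":0,"wz":0},
    {"fingers":-1,"dx":0,"dy":-1.0,"dz":0,"wx":0,"wy":0,"wz":0},
    {"fingers":-1,"dx":0,"dy":-1.0,"dz":0.1,"wx":0,"wy":0,"wz":0},
    {"fingers":-1,"dx":0,"dy":-1.0,"dz":0.2,"wx":0,"wy":0,"wz":0},
    {"fingers":-1,"dx":0,"dy":-1.0,"dz":0.3,"wx":0,"wy":0,"wz":0},
    {"fingers":-1,"dx":0,"dy":-0.9,"dz":0.3,"wx":0,"wy":0,"wz":0},
    {"fingers":-1,"dx":0,"dy":0,"dz":0,"wx":0,"wy":0,"wz":0},
    {"fingers":-1,"dx":0,"dy":0,"dz":0,"wx":0,"wy":0,"wz":0}
  ]
}}

```text
clock: 4.38
tool_pos: [0.3865, -0.1551, 0.2128]
orientation: [2.396, 2.024, 0.006]
wrist_force: [-3.2, 1.6, 15.2]
gripper_width: 0.0093
```

```bash
cat >> h.py <<'E'
def cover(f):
    P=cloud(f).reshape(-1,3); c=f['color'].reshape(-1,3).astype(int); d=P[:,:2]-O
    Q=np.stack([d@CX,d@CY,P[:,2]],1)
    k=(abs(Q[:,1])<.15)&(Q[:,2]>.13)&(Q[:,2]<.215)&(Q[:,0]<.02)&(Q[:,0]>-.2)&(c.min(1)>90)
    q=Q[k][:,[0,2]]; print('cover pts',k.sum())
    if k.sum()>20:
        b=np.median(np.degrees(np.arctan2(q[:,1]-.11,q[:,0]+.08))); w=np.linalg.svd(q-q.mean(0),full_matrices=False)[2][0]
        print('angle from hinge %.1f slope %.1f'%(b,np.degrees(np.arctan2(w[1],w[0]))%180))
E
python3 - <<'E'
from h import *
s=st()
for n in('scene','top'): cover(grab(n,n+'2.png'))
E
```

```text
t 4.4 caddy TCP [-127.8 -190.8  212.8] tilt/yaw off(deg) [-0.4 -0.  -0.2] F [-3.2  1.6 15.2] w 0.0093
cover pts 1501
angle from hinge 111.6 slope 112.0
cover pts 0
```

View pics/scene2.png

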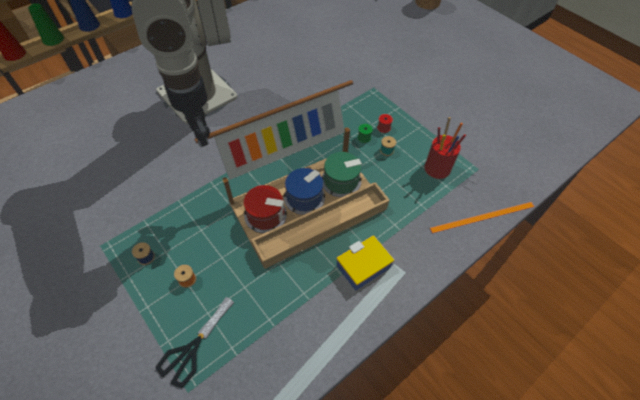

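The cover reads about 112° (scene view). All three tins are visible with their white strips: red (265,205), blue (305,185) and green (343,170). Next I release and rise.

Emit:
{"method": "servo_tool", "body": {
  "plan": [
    {"fingers":0.3,"dx":0,"dy":0,"dz":0,"wx":0,"wy":0,"wz":0},
    {"fingers":0.3,"dx":0,"dy":0,"dz":0,"wx":0,"wy":0,"wz":0},
    {"fingers":0.3,"dx":0,"dy":0,"dz":0,"wx":0,"wy":0,"wz":0},
    {"fingers":0.3,"dx":0,"dy":0,"dz":0,"wx":0,"wy":0,"wz":0},
    {"fingers":0.3,"dx":0,"dy":0,"dz":-1.5,"wx":0,"wy":0,"wz":0},
    {"fingers":0.3,"dx":0,"dy":0,"dz":-3,"wx":0,"wy":0,"wz":0},
    {"fingers":0.3,"dx":0,"dy":0,"dz":-3,"wx":0,"wy":0,"wz":0},
    {"fingers":0.3,"dx":-3,"dy":0,"dz":0,"wx":0,"wy":0,"wz":0},
    {"fingers":0.3,"dx":0,"dy":0,"dz":0,"wx":0,"wy":0,"wz":0}
  ]
}}

```text
clock: 5.23
tool_pos: [0.3819, -0.1878, 0.285]
orientation: [2.399, 2.022, 0.0]
wrist_force: [0.1, -0.1, -0.6]
gripper_width: 0.0554
```

```bash
cat >> h.py <<'E'
def tins(f):
    P=cloud(f).reshape(-1,3); c=f['color'].reshape(-1,3).astype(int); d=P[:,:2]-O
    Q=np.stack([d@CX,d@CY,P[:,2]],1); hi=c.max(1); lo=c.min(1)
    for y0 in(-.114,0,.114):
        r=np.hypot(Q[:,0],Q[:,1]-y0); k=(r<.052)&(Q[:,2]>.076)&(Q[:,2]<.094)
        lid=Q[k]; wh=k&(lo>110)&(hi-lo<60); q=Q[wh]
        if len(q)<6: print(y0,'few',k.sum(),wh.sum()); continue
        ctr=(np.percentile(lid,1,0)+np.percentile(lid,99,0))/2
        m=q.mean(0)-[0,y0,0]; w=np.linalg.svd((q-q.mean(0))[:,:2],full_matrices=False)[2][0]; w=w*np.sign(w@m[:2])
        print('tin %.3f n %d/%d ctr %s meanstrip %s ang(mean) %.1f ang(axis) %.1f'%(y0,len(q),len(lid),np.round(ctr*1000,1),np.round(m*1000,1),np.degrees(np.arctan2(m[1],m[0])),np.degrees(np.arctan2(w[1],w[0]))))
E
python3 - <<'E'
from h import *
s=st()
for n in('scene','top'):
    f=grab(n,n+'3.png'); cover(f); tins(f)
go([0,-.114,.20],0)
E
```

```text
t 5.2 caddy TCP [-126.9 -223.7  285. ] tilt/yaw off(deg) [-0.2 -0.2 -0.1] F [ 0.1 -0.1 -0.6] w 0.0554
cover pts 1507
angle from hinge 111.7 slope 112.0
tin -0.114 n 111/1043 ctr [  -2.7 -113.5   82. ] meanstrip [15.1 24.  83.6] ang(mean) 57.9 ang(axis) 49.2
tin 0.000 n 94/966 ctr [-2.   0.4 81.6] meanstrip [-11.6  29.4  83.5] ang(mean) 111.5 ang(axis) 106.4
tin 0.114 n 97/889 ctr [ -2.1 114.3  81.4] meanstrip [ 2.5 29.1 83.4] ang(mean) 85.1 ang(axis) 75.3
cover pts 0
tin -0.114 n 148/1349 ctr [  -0.8 -114.2   85. ] meanstrip [17.1 22.1 85.6] ang(mean) 52.2 ang(axis) 49.7
tin 0.000 n 149/1338 ctr [-1.   0.1 85. ] meanstrip [-8.8 27.1 85.7] ang(mean) 107.9 ang(axis) 116.5
tin 0.114 n 155/1332 ctr [ -1.  113.6  84.7] meanstrip [ 4.2 28.  85.5] ang(mean) 81.6 ang(axis) 76.6
0 dx 2.14 dy 2.57 dz 1.66  w [-0.01 -0.01  0.02]
1 dx 2.14 dy 2.57 dz 1.66  w [-0.01 -0.01  0.02]
2 dx 2.14 dy 2.57 dz 1.66  w [-0.01 -0.01  0.02]
3 dx 2.15 dy 2.57 dz 1.66  w [-0.01 -0.01  0.02]
4 dx 2.15 dy 2.57 dz 1.66  w [-0.01 -0.01  0.02]
```

View pics/top3.png

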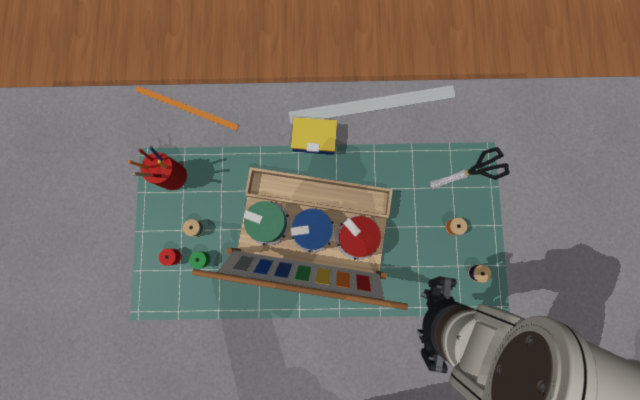

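Top view: the cover is folded back and stays at about 112°. The tin strips sit at about +52° (red), +109° (blue) and +80° (green) from front. I'll centre the half-open hand on each axis, press both fingertips on the lid and yaw the hand.

Emit:
{"method": "servo_tool", "body": {
  "plan": [
    {"fingers":0.25,"dx":2.2,"dy":2.6,"dz":0.7,"wx":0,"wy":0,"wz":0},
    {"fingers":0.25,"dx":2.2,"dy":2.6,"dz":0.7,"wx":0,"wy":0,"wz":0},
    {"fingers":0.25,"dx":2.2,"dy":2.6,"dz":0.7,"wx":0,"wy":0,"wz":0},
    {"fingers":0.25,"dx":2.2,"dy":2.6,"dz":0.7,"wx":0,"wy":0,"wz":0},
    {"fingers":0.25,"dx":2.1,"dy":2.4,"dz":0.7,"wx":0,"wy":0,"wz":0},
    {"fingers":0.25,"dx":0,"dy":0,"dz":4,"wx":0,"wy":0,"wz":0},
    {"fingers":0.25,"dx":0,"dy":0,"dz":4,"wx":0,"wy":0,"wz":0},
    {"fingers":0.25,"dx":0,"dy":0,"dz":4,"wx":0,"wy":0,"wz":0},
    {"fingers":0.25,"dx":0,"dy":0,"dz":2.5,"wx":0,"wy":0,"wz":0},
    {"fingers":0.25,"dx":0,"dy":0,"dz":0,"wx":0,"wy":0,"wz":0}
  ]
}}

```text
clock: 6.17
tool_pos: [0.5195, -0.0968, 0.0961]
orientation: [-2.39, -2.02, 0.015]
wrist_force: [-1.3, 0.1, -0.3]
gripper_width: 0.0536
```

Run:
```python
from h import *
s=st(); go([0,-.114,.095],0)
```

```text
t 6.2 caddy TCP [  -6.8 -110.6   96.1] tilt/yaw off(deg) [ 0.9  0.  -0.3] F [-1.3  0.1 -0.3] w 0.0536
0 dx -0.34 dy 0.68 dz 0.10  w [-0.88 -0.04  0.26]
```

Emit:
{"method": "servo_tool", "body": {
  "plan": [
    {"fingers":0.25,"dx":-0.3,"dy":0.6,"dz":0,"wx":-0.5,"wy":0,"wz":0.2},
    {"fingers":0.25,"dx":0,"dy":0,"dz":0.6,"wx":0,"wy":0,"wz":0},
    {"fingers":0.25,"dx":0,"dy":0,"dz":0.6,"wx":0,"wy":0,"wz":0},
    {"fingers":0.25,"dx":0,"dy":0,"dz":0,"wx":0,"wy":0,"wz":0},
    {"fingers":0.25,"dx":0,"dy":0,"dz":0,"wx":0,"wy":0,"wz":0}
  ]
}}

```text
clock: 6.58
tool_pos: [0.5316, -0.1031, 0.0923]
orientation: [2.398, 2.017, 0.011]
wrist_force: [-0.2, 0.2, -0.3]
gripper_width: 0.0534
```

Run:
```python
from h import *
s=st(); go([0,-.114,.08],0)
```

```text
t 6.6 caddy TCP [   6.2 -114.7   92.3] tilt/yaw off(deg) [-0.6  0.   0. ] F [-0.2  0.2 -0.3] w 0.0534
0 dx 0.07 dy -0.63 dz 1.22  w [ 0.59 -0.   -0.01]
```

Emit:
{"method": "servo_tool", "body": {
  "plan": [
    {"fingers":0.25,"dx":0.1,"dy":-0.6,"dz":0,"wx":0.5,"wy":0,"wz":0},
    {"fingers":0.25,"dx":0,"dy":0,"dz":0.4,"wx":0,"wy":0,"wz":0},
    {"fingers":0.25,"dx":0,"dy":0,"dz":0.4,"wx":0,"wy":0,"wz":0},
    {"fingers":0.25,"dx":0,"dy":0,"dz":0,"wx":0,"wy":0,"wz":0},
    {"fingers":0.25,"dx":0,"dy":0,"dz":0,"wx":0,"wy":0,"wz":0}
  ]
}}

```text
clock: 7.0
tool_pos: [0.525, -0.1008, 0.0829]
orientation: [-2.403, -2.022, 0.001]
wrist_force: [-0.7, 0.1, 0.7]
gripper_width: 0.0534
```

Emit:
{"method": "servo_tool", "body": {
  "plan": [
    {"fingers":0.25,"dx":0,"dy":0,"dz":0.2,"wx":0,"wy":0,"wz":0},
    {"fingers":0.25,"dx":0,"dy":0,"dz":0.0,"wx":0,"wy":0,"wz":0}
  ]
}}

```text
clock: 7.17
tool_pos: [0.5252, -0.1009, 0.0809]
orientation: [-2.404, -2.022, 0.0]
wrist_force: [0.1, 0.2, 0.1]
gripper_width: 0.0533
```

Run:
```python
from h import *
s=st(); go([0,-.114,.08],0)
```

```text
t 7.2 caddy TCP [  -0.5 -113.6   80.9] tilt/yaw off(deg) [0. 0. 0.] F [0.1 0.2 0.1] w 0.0533
0 dx -0.04 dy 0.05 dz 0.09  w [-0.02 -0.   -0.  ]
```

Well centred, no contact yet. Step down in 2 mm increments.

Emit:
{"method": "servo_tool", "body": {
  "plan": [
    {"fingers":0.25,"dx":0,"dy":0,"dz":0.2,"wx":0,"wy":0,"wz":0},
    {"fingers":0.25,"dx":0,"dy":0,"dz":0.0,"wx":0,"wy":0,"wz":0}
  ]
}}

```text
clock: 7.33
tool_pos: [0.5255, -0.1009, 0.0803]
orientation: [2.403, 2.022, 0.001]
wrist_force: [-3.1, 1.1, 6.2]
gripper_width: 0.0537
```

Emit:
{"method": "servo_tool", "body": {
  "plan": [
    {"fingers":0.25,"dx":0,"dy":0,"dz":0.15,"wx":0,"wy":0,"wz":0},
    {"fingers":0.25,"dx":0,"dy":0,"dz":0.0,"wx":0,"wy":0,"wz":0}
  ]
}}

```text
clock: 7.5
tool_pos: [0.5256, -0.101, 0.0803]
orientation: [2.403, 2.022, 0.002]
wrist_force: [-5.3, 0.3, 16.5]
gripper_width: 0.0535
```

Emit:
{"method": "servo_tool", "body": {
  "plan": [
    {"fingers":0.25,"dx":0,"dy":0,"dz":0.1,"wx":0,"wy":0,"wz":0},
    {"fingers":0.25,"dx":0,"dy":0,"dz":0.0,"wx":0,"wy":0,"wz":0}
  ]
}}

```text
clock: 7.67
tool_pos: [0.5256, -0.101, 0.0802]
orientation: [2.402, 2.021, 0.002]
wrist_force: [-6.8, 1.0, 21.5]
gripper_width: 0.0537
```

Emit:
{"method": "servo_tool", "body": {
  "plan": [
    {"fingers":0.25,"dx":0,"dy":0,"dz":-0.18,"wx":0,"wy":0,"wz":0},
    {"fingers":0.25,"dx":0,"dy":0,"dz":0,"wx":0,"wy":0,"wz":4},
    {"fingers":0.25,"dx":0,"dy":0,"dz":0.0,"wx":0,"wy":0,"wz":4},
    {"fingers":0.25,"dx":0,"dy":0,"dz":0,"wx":0,"wy":0,"wz":4},
    {"fingers":0.25,"dx":0,"dy":0,"dz":0,"wx":0,"wy":0,"wz":4},
    {"fingers":0.25,"dx":0,"dy":0,"dz":0,"wx":0,"wy":0,"wz":4},
    {"fingers":0.25,"dx":0,"dy":0,"dz":0,"wx":0,"wy":0,"wz":4}
  ]
}}

```text
clock: 8.25
tool_pos: [0.5251, -0.1015, 0.0803]
orientation: [2.773, 1.473, -0.0]
wrist_force: [-5.0, -0.3, 12.0]
gripper_width: 0.0532
```

Run:
```python
from h import *
s=st(); go([0,-.114,.0803],0); tins(grab('scene'))
```

```text
t 8.2 caddy TCP [  -0.5 -114.2   80.3] tilt/yaw off(deg) [-0.1 -0.1 24.2] F [-5.  -0.3 12. ] w 0.0532
0 dx 0.01 dy 0.01 dz -0.00  w [ 0.01  0.02 -6.06]
1 dx 0.01 dy 0.01 dz -0.00  w [ 0.01  0.02 -6.06]
2 dx 0.01 dy 0.01 dz -0.00  w [ 0.01  0.02 -6.06]
3 dx 0.01 dy 0.01 dz -0.00  w [ 0.01  0.02 -6.06]
tin -0.114 n 105/701 ctr [   0.6 -113.7   83.5] meanstrip [23.9 16.  83.6] ang(mean) 33.8 ang(axis) 23.8
tin 0.000 n 93/965 ctr [-1.8  0.8 82. ] meanstrip [-11.3  29.2  83.5] ang(mean) 111.2 ang(axis) 106.0
tin 0.114 n 93/885 ctr [ -2.  114.5  82.1] meanstrip [ 2.5 29.6 83. ] ang(mean) 85.2 ang(axis) 76.5
```

The tin follows the hand 1:1. Finish the remaining 28°, then lift.

Emit:
{"method": "servo_tool", "body": {
  "plan": [
    {"fingers":0.25,"dx":0,"dy":0,"dz":0,"wx":0,"wy":0,"wz":4},
    {"fingers":0.25,"dx":0,"dy":0,"dz":0,"wx":0,"wy":0,"wz":4},
    {"fingers":0.25,"dx":0,"dy":0,"dz":0.0,"wx":0,"wy":0,"wz":4},
    {"fingers":0.25,"dx":0,"dy":0,"dz":0,"wx":0,"wy":0,"wz":4},
    {"fingers":0.25,"dx":0,"dy":0,"dz":0,"wx":0,"wy":0,"wz":4},
    {"fingers":0.25,"dx":0,"dy":0,"dz":0,"wx":0,"wy":0,"wz":4},
    {"fingers":0.25,"dx":0,"dy":0,"dz":0,"wx":0,"wy":0,"wz":4},
    {"fingers":0.25,"dx":0,"dy":0,"dz":0,"wx":0,"wy":0,"wz":0},
    {"fingers":0.25,"dx":0,"dy":0,"dz":-0.6,"wx":0,"wy":0,"wz":0},
    {"fingers":0.25,"dx":0,"dy":0,"dz":-2.2,"wx":0,"wy":0,"wz":0}
  ]
}}

```text
clock: 9.13
tool_pos: [0.5228, -0.1005, 0.1041]
orientation: [-3.045, -0.763, 0.009]
wrist_force: [-0.6, -0.0, 0.0]
gripper_width: 0.0532
```

Run:
```python
from h import *
s=st(); tins(grab('scene')); go([0,0,.110],-55)
```

```text
t 9.1 caddy TCP [  -2.9 -113.6  104.1] tilt/yaw off(deg) [ 0.3 -0.2 52. ] F [-0.6 -0.   0. ] w 0.0532
tin -0.114 n 120/817 ctr [   2.  -113.6   81.8] meanstrip [25.4  0.9 83.6] ang(mean) 2.1 ang(axis) -0.3
tin 0.000 n 95/957 ctr [-1.6  0.5 81.8] meanstrip [-11.6  29.2  83.4] ang(mean) 111.6 ang(axis) 105.2
tin 0.114 n 94/884 ctr [ -2.  114.   81.9] meanstrip [ 2.8 29.2 83.4] ang(mean) 84.5 ang(axis) 77.4
0 dx 0.43 dy -0.56 dz 0.00  w [ 0.02  0.   -6.69]
1 dx 0.49 dy -0.51 dz 0.00  w [ 0.02  0.   -6.69]
2 dx 0.55 dy -0.45 dz 0.00  w [ 0.02  0.   -6.69]
3 dx 0.60 dy -0.38 dz 0.00  w [ 0.02  0.   -6.69]
4 dx 0.64 dy -0.31 dz 0.00  w [ 0.02  0.   -6.69]
5 dx 0.67 dy -0.23 dz 0.00  w [ 0.02  0.   -6.69]
6 dx 0.69 dy -0.15 dz 0.00  w [ 0.02  0.   -6.69]
7 dx 0.71 dy -0.07 dz 0.00  w [ 0.02  0.   -6.69]
8 dx 0.71 dy 0.01 dz 0.00  w [ 0.02  0.   -6.69]
9 dx 0.70 dy 0.09 dz 0.00  w [ 0.02  0.   -6.69]
10 dx 0.69 dy 0.18 dz 0.00  w [ 0.02  0.   -6.69]
11 dx 0.66 dy 0.25 dz 0.00  w [ 0.02  0.   -6.69]
12 dx 0.63 dy 0.33 dz 0.00  w [ 0.02  0.   -6.69]
13 dx 0.59 dy 0.40 dz 0.00  w [ 0.02  0.   -6.69]
14 dx 0.54 dy 0.47 dz 0.00  w [ 0.02  0.   -6.69]
15 dx 0.48 dy 0.53 dz 0.00  w [ 0.02  0.   -6.69]
```

Emit:
{"method": "servo_tool", "body": {
  "plan": [
    {"fingers":0.25,"dx":0.4,"dy":-0.6,"dz":0,"wx":0,"wy":0,"wz":-6.7},
    {"fingers":0.25,"dx":0.5,"dy":-0.5,"dz":0,"wx":0,"wy":0,"wz":-6.7},
    {"fingers":0.25,"dx":0.55,"dy":-0.45,"dz":0,"wx":0,"wy":0,"wz":-6.7},
    {"fingers":0.25,"dx":0.6,"dy":-0.4,"dz":0,"wx":0,"wy":0,"wz":-6.7},
    {"fingers":0.25,"dx":0.65,"dy":-0.3,"dz":0,"wx":0,"wy":0,"wz":-6.7},
    {"fingers":0.25,"dx":0.65,"dy":-0.25,"dz":0,"wx":0,"wy":0,"wz":-6.7},
    {"fingers":0.25,"dx":0.7,"dy":-0.15,"dz":0,"wx":0,"wy":0,"wz":-6.7},
    {"fingers":0.25,"dx":0.7,"dy":-0.05,"dz":0,"wx":0,"wy":0,"wz":-6.7},
    {"fingers":0.25,"dx":0.7,"dy":0,"dz":0,"wx":0,"wy":0,"wz":-6.7},
    {"fingers":0.25,"dx":0.7,"dy":0.1,"dz":0,"wx":0,"wy":0,"wz":-6.7}
  ]
}}

```text
clock: 10.02
tool_pos: [0.5368, -0.0304, 0.1066]
orientation: [2.112, 2.325, 0.001]
wrist_force: [0.2, 0.0, 0.0]
gripper_width: 0.0535
```

Emit:
{"method": "servo_tool", "body": {
  "plan": [
    {"fingers":0.25,"dx":0.7,"dy":0.2,"dz":0,"wx":0,"wy":0,"wz":-6.7},
    {"fingers":0.25,"dx":0.65,"dy":0.25,"dz":0,"wx":0,"wy":0,"wz":-6.7},
    {"fingers":0.25,"dx":0.65,"dy":0.35,"dz":0,"wx":0,"wy":0,"wz":-6.7},
    {"fingers":0.25,"dx":0.6,"dy":0.4,"dz":0,"wx":0,"wy":0,"wz":-6.7},
    {"fingers":0.25,"dx":0.55,"dy":0.5,"dz":0,"wx":0,"wy":0,"wz":-6.7},
    {"fingers":0.25,"dx":0.5,"dy":0.5,"dz":0,"wx":0,"wy":0,"wz":-6.7},
    {"fingers":0.25,"dx":0,"dy":0,"dz":1,"wx":0,"wy":0,"wz":0},
    {"fingers":0.25,"dx":0,"dy":0,"dz":0,"wx":0,"wy":0,"wz":0},
    {"fingers":0.25,"dx":0,"dy":0,"dz":0,"wx":0,"wy":0,"wz":0},
    {"fingers":0.25,"dx":0,"dy":0,"dz":0,"wx":0,"wy":0,"wz":0}
  ]
}}

```text
clock: 10.85
tool_pos: [0.5429, 0.0116, 0.0961]
orientation: [-1.196, -2.904, 0.001]
wrist_force: [-0.3, 1.0, -0.4]
gripper_width: 0.0536
```

Run:
```python
from h import *
s=st(); go([0,0,.0785],-55,1);print(np.degrees(s['qpos']))
```

```text
t 10.8 caddy TCP [-2.3  0.2 96.1] tilt/yaw off(deg) [  0.    0.  -55.1] F [-0.3  1.  -0.4] w 0.0536
0 dx -0.20 dy 0.12 dz 1.76  w [-0.04 -0.03  0.08]
[ 1.22732768e+00  2.40602619e+01 -6.16615942e+00  5.98213412e+01
 -6.18502984e-03  4.59911749e+01]
```

Emit:
{"method": "servo_tool", "body": {
  "plan": [
    {"fingers":0.25,"dx":-0.2,"dy":0.1,"dz":0.5,"wx":0,"wy":0,"wz":0},
    {"fingers":0.25,"dx":0,"dy":0,"dz":0.5,"wx":0,"wy":0,"wz":0},
    {"fingers":0.25,"dx":0,"dy":0,"dz":0.3,"wx":0,"wy":0,"wz":0},
    {"fingers":0.25,"dx":0,"dy":0,"dz":0.2,"wx":0,"wy":0,"wz":0},
    {"fingers":0.25,"dx":0,"dy":0,"dz":0.1,"wx":0,"wy":0,"wz":0},
    {"fingers":0.25,"dx":0,"dy":0,"dz":0.1,"wx":0,"wy":0,"wz":0},
    {"fingers":0.25,"dx":0,"dy":0,"dz":0,"wx":0,"wy":0,"wz":0},
    {"fingers":0.25,"dx":0,"dy":0,"dz":0,"wx":0,"wy":0,"wz":0}
  ]
}}

```text
clock: 11.52
tool_pos: [0.5449, 0.0111, 0.0803]
orientation: [-1.194, -2.906, 0.001]
wrist_force: [-2.4, -1.0, 5.6]
gripper_width: 0.0532
```

Run:
```python
from h import *
s=st()
```

```text
t 11.5 caddy TCP [-0.2  0.1 80.3] tilt/yaw off(deg) [  0.   -0.  -55.2] F [-2.4 -1.   5.6] w 0.0532
```

Emit:
{"method": "servo_tool", "body": {
  "plan": [
    {"fingers":0.25,"dx":0,"dy":0,"dz":0.08,"wx":0,"wy":0,"wz":3},
    {"fingers":0.25,"dx":0,"dy":0,"dz":0,"wx":0,"wy":0,"wz":5},
    {"fingers":0.25,"dx":0,"dy":0,"dz":0,"wx":0,"wy":0,"wz":5},
    {"fingers":0.25,"dx":0,"dy":0,"dz":0,"wx":0,"wy":0,"wz":5},
    {"fingers":0.25,"dx":0,"dy":0,"dz":0,"wx":0,"wy":0,"wz":5},
    {"fingers":0.25,"dx":0,"dy":0,"dz":0,"wx":0,"wy":0,"wz":5},
    {"fingers":0.25,"dx":0,"dy":0,"dz":0,"wx":0,"wy":0,"wz":5},
    {"fingers":0.25,"dx":0,"dy":0,"dz":0,"wx":0,"wy":0,"wz":5},
    {"fingers":0.25,"dx":0,"dy":0,"dz":0,"wx":0,"wy":0,"wz":5},
    {"fingers":0.25,"dx":0,"dy":0,"dz":0,"wx":0,"wy":0,"wz":5}
  ]
}}

```text
clock: 12.35
tool_pos: [0.5431, 0.0111, 0.0803]
orientation: [-2.275, -2.163, 0.004]
wrist_force: [-9.0, 0.0, 13.8]
gripper_width: 0.0534
```

Emit:
{"method": "servo_tool", "body": {
  "plan": [
    {"fingers":0.25,"dx":0,"dy":0,"dz":0,"wx":0,"wy":0,"wz":5},
    {"fingers":0.25,"dx":0,"dy":0,"dz":0,"wx":0,"wy":0,"wz":5},
    {"fingers":0.25,"dx":0,"dy":0,"dz":0,"wx":0,"wy":0,"wz":5},
    {"fingers":0.25,"dx":0,"dy":0,"dz":0,"wx":0,"wy":0,"wz":5},
    {"fingers":0.25,"dx":0,"dy":0,"dz":0,"wx":0,"wy":0,"wz":5},
    {"fingers":0.25,"dx":0,"dy":0,"dz":0,"wx":0,"wy":0,"wz":5},
    {"fingers":0.25,"dx":0,"dy":0,"dz":0,"wx":0,"wy":0,"wz":5},
    {"fingers":0.25,"dx":0,"dy":0,"dz":0,"wx":0,"wy":0,"wz":5},
    {"fingers":0.25,"dx":0,"dy":0,"dz":0,"wx":0,"wy":0,"wz":5},
    {"fingers":0.25,"dx":0,"dy":0,"dz":0,"wx":0,"wy":0,"wz":5}
  ]
}}

```text
clock: 13.18
tool_pos: [0.5433, 0.012, 0.0803]
orientation: [-2.976, -1.0, 0.003]
wrist_force: [-9.1, 1.2, 13.7]
gripper_width: 0.0533
```

Run:
```python
from h import *
s=st(); tins(grab('scene'))
```

```text
t 13.2 caddy TCP [-2.   0.7 80.3] tilt/yaw off(deg) [ 0.2 -0.  43. ] F [-9.1  1.2 13.7] w 0.0533
tin -0.114 n 84/1044 ctr [  -1.1 -113.8   82. ] meanstrip [25.7  1.3 83.8] ang(mean) 2.8 ang(axis) -1.8
tin 0.000 n 109/629 ctr [ 2.4 -0.3 84.2] meanstrip [27.3  6.  83.4] ang(mean) 12.5 ang(axis) 6.9
tin 0.114 n 90/886 ctr [ -1.7 114.   81.8] meanstrip [ 2.7 29.5 83.6] ang(mean) 84.7 ang(axis) 74.4
```

Emit:
{"method": "servo_tool", "body": {
  "plan": [
    {"fingers":0.25,"dx":0,"dy":0,"dz":0,"wx":0,"wy":0,"wz":5},
    {"fingers":0.25,"dx":0,"dy":0,"dz":0,"wx":0,"wy":0,"wz":5},
    {"fingers":0.25,"dx":0,"dy":0,"dz":0,"wx":0,"wy":0,"wz":0.5},
    {"fingers":0.25,"dx":0,"dy":0,"dz":0,"wx":0,"wy":0,"wz":0},
    {"fingers":0.25,"dx":0,"dy":0,"dz":-0.6,"wx":0,"wy":0,"wz":0},
    {"fingers":0.25,"dx":0,"dy":0,"dz":-2.2,"wx":0,"wy":0,"wz":0},
    {"fingers":0.25,"dx":0,"dy":0,"dz":0,"wx":0,"wy":0,"wz":0}
  ]
}}

```text
clock: 13.82
tool_pos: [0.5477, 0.0113, 0.1102]
orientation: [3.054, 0.729, 0.009]
wrist_force: [1.4, -0.5, -0.2]
gripper_width: 0.0535
```

Run:
```python
from h import *
s=st(); tins(grab('scene')); go([0,.114,s['tool_pos'][2]],-40)
```

```text
t 13.8 caddy TCP [  2.6   0.8 110.2] tilt/yaw off(deg) [-0.3  0.2 53.3] F [ 1.4 -0.5 -0.2] w 0.0535
tin -0.114 n 84/1049 ctr [  -1.  -113.8   81.8] meanstrip [25.6  1.3 83.5] ang(mean) 2.9 ang(axis) -1.8
tin 0.000 n 111/746 ctr [ 5.6 -0.3 82. ] meanstrip [26.6  1.3 83.3] ang(mean) 2.8 ang(axis) -0.0
tin 0.114 n 90/889 ctr [ -1.7 114.1  81.8] meanstrip [ 2.5 29.3 83.4] ang(mean) 85.2 ang(axis) 78.2
0 dx 0.47 dy -0.66 dz -0.01  w [ 0.02 -0.01 -6.66]
1 dx 0.54 dy -0.60 dz -0.01  w [ 0.02 -0.01 -6.66]
2 dx 0.61 dy -0.53 dz -0.01  w [ 0.02 -0.01 -6.66]
3 dx 0.67 dy -0.46 dz -0.01  w [ 0.02 -0.01 -6.66]
4 dx 0.72 dy -0.38 dz -0.01  w [ 0.02 -0.01 -6.66]
5 dx 0.76 dy -0.29 dz -0.01  w [ 0.02 -0.01 -6.66]
6 dx 0.78 dy -0.20 dz -0.01  w [ 0.02 -0.01 -6.66]
7 dx 0.80 dy -0.11 dz -0.01  w [ 0.02 -0.01 -6.66]
8 dx 0.81 dy -0.02 dz -0.01  w [ 0.02 -0.01 -6.66]
9 dx 0.81 dy 0.08 dz -0.01  w [ 0.02 -0.01 -6.66]
10 dx 0.79 dy 0.17 dz -0.01  w [ 0.02 -0.01 -6.66]
11 dx 0.77 dy 0.26 dz -0.01  w [ 0.02 -0.01 -6.66]
12 dx 0.73 dy 0.35 dz -0.01  w [ 0.02 -0.01 -6.66]
13 dx 0.68 dy 0.43 dz -0.01  w [ 0.02 -0.01 -6.66]
```

Emit:
{"method": "servo_tool", "body": {
  "plan": [
    {"fingers":0.25,"dx":0.5,"dy":-0.65,"dz":0,"wx":0,"wy":0,"wz":-6.7},
    {"fingers":0.25,"dx":0.55,"dy":-0.6,"dz":0,"wx":0,"wy":0,"wz":-6.7},
    {"fingers":0.25,"dx":0.6,"dy":-0.55,"dz":0,"wx":0,"wy":0,"wz":-6.7},
    {"fingers":0.25,"dx":0.65,"dy":-0.45,"dz":0,"wx":0,"wy":0,"wz":-6.7},
    {"fingers":0.25,"dx":0.7,"dy":-0.4,"dz":0,"wx":0,"wy":0,"wz":-6.7},
    {"fingers":0.25,"dx":0.75,"dy":-0.3,"dz":0,"wx":0,"wy":0,"wz":-6.7},
    {"fingers":0.25,"dx":0.8,"dy":-0.2,"dz":0,"wx":0,"wy":0,"wz":-6.7},
    {"fingers":0.25,"dx":0.8,"dy":-0.1,"dz":0,"wx":0,"wy":0,"wz":-6.7},
    {"fingers":0.25,"dx":0.8,"dy":0,"dz":0,"wx":0,"wy":0,"wz":-6.7},
    {"fingers":0.25,"dx":0.8,"dy":0.1,"dz":0,"wx":0,"wy":0,"wz":-6.7}
  ]
}}

```text
clock: 14.7
tool_pos: [0.5573, 0.0915, 0.1058]
orientation: [-2.139, -2.301, 0.001]
wrist_force: [0.5, 1.0, 0.1]
gripper_width: 0.0534
```

Emit:
{"method": "servo_tool", "body": {
  "plan": [
    {"fingers":0.25,"dx":0.8,"dy":0.15,"dz":0,"wx":0,"wy":0,"wz":-6.7},
    {"fingers":0.25,"dx":0.75,"dy":0.25,"dz":0,"wx":0,"wy":0,"wz":-6.7},
    {"fingers":0.25,"dx":0.75,"dy":0.35,"dz":0,"wx":0,"wy":0,"wz":-6.7},
    {"fingers":0.25,"dx":0.7,"dy":0.45,"dz":0,"wx":0,"wy":0,"wz":-6.7},
    {"fingers":0.25,"dx":0,"dy":0,"dz":1,"wx":0,"wy":0,"wz":0},
    {"fingers":0.25,"dx":0,"dy":0,"dz":0,"wx":0,"wy":0,"wz":0},
    {"fingers":0.25,"dx":0,"dy":0,"dz":0,"wx":0,"wy":0,"wz":0},
    {"fingers":0.25,"dx":0,"dy":0,"dz":0,"wx":0,"wy":0,"wz":0}
  ]
}}

```text
clock: 15.37
tool_pos: [0.5615, 0.1229, 0.096]
orientation: [-1.558, -2.727, 0.002]
wrist_force: [0.4, -0.2, 0.6]
gripper_width: 0.0532
```

Run:
```python
from h import *
s=st(); go([0,.114,.0783],-40,1);print(np.degrees(s['qpos'])[5])
```

```text
t 15.4 caddy TCP [ -3.  113.1  96. ] tilt/yaw off(deg) [  0.1  -0.  -40.4] F [ 0.4 -0.2  0.6] w 0.0532
0 dx -0.13 dy 0.29 dz 1.77  w [-0.09 -0.02  0.37]
71.82815289157143
```

Emit:
{"method": "servo_tool", "body": {
  "plan": [
    {"fingers":0.25,"dx":-0.1,"dy":0.3,"dz":0.5,"wx":0,"wy":0,"wz":0},
    {"fingers":0.25,"dx":0,"dy":0,"dz":0.5,"wx":0,"wy":0,"wz":0},
    {"fingers":0.25,"dx":0,"dy":0,"dz":0.3,"wx":0,"wy":0,"wz":0},
    {"fingers":0.25,"dx":0,"dy":0,"dz":0.2,"wx":0,"wy":0,"wz":0},
    {"fingers":0.25,"dx":0,"dy":0,"dz":0.1,"wx":0,"wy":0,"wz":0},
    {"fingers":0.25,"dx":0,"dy":0,"dz":0.17,"wx":0,"wy":0,"wz":0},
    {"fingers":0.25,"dx":0,"dy":0,"dz":0,"wx":0,"wy":0,"wz":0},
    {"fingers":0.25,"dx":0,"dy":0,"dz":0,"wx":0,"wy":0,"wz":0}
  ]
}}

```text
clock: 16.03
tool_pos: [0.5648, 0.124, 0.0803]
orientation: [1.555, 2.729, -0.0]
wrist_force: [-3.2, -1.0, 7.6]
gripper_width: 0.0532
```

Run:
```python
from h import *
s=st()
```

```text
t 16.0 caddy TCP [1.000e-01 1.147e+02 8.030e+01] tilt/yaw off(deg) [ -0.   -0.  -40.5] F [-3.2 -1.   7.6] w 0.0532
```

Emit:
{"method": "servo_tool", "body": {
  "plan": [
    {"fingers":0.25,"dx":0,"dy":0,"dz":0.03,"wx":0,"wy":0,"wz":3},
    {"fingers":0.25,"dx":0,"dy":0,"dz":0,"wx":0,"wy":0,"wz":5},
    {"fingers":0.25,"dx":0,"dy":0,"dz":0,"wx":0,"wy":0,"wz":5},
    {"fingers":0.25,"dx":0,"dy":0,"dz":0,"wx":0,"wy":0,"wz":5},
    {"fingers":0.25,"dx":0,"dy":0,"dz":0,"wx":0,"wy":0,"wz":5},
    {"fingers":0.25,"dx":0,"dy":0,"dz":0,"wx":0,"wy":0,"wz":5},
    {"fingers":0.25,"dx":0,"dy":0,"dz":0,"wx":0,"wy":0,"wz":5},
    {"fingers":0.25,"dx":0,"dy":0,"dz":0,"wx":0,"wy":0,"wz":5},
    {"fingers":0.25,"dx":0,"dy":0,"dz":0,"wx":0,"wy":0,"wz":5},
    {"fingers":0.25,"dx":0,"dy":0,"dz":0,"wx":0,"wy":0,"wz":5}
  ]
}}

```text
clock: 16.87
tool_pos: [0.5632, 0.1237, 0.0803]
orientation: [-2.534, -1.855, 0.004]
wrist_force: [-7.4, -1.9, 11.9]
gripper_width: 0.0532
```

Emit:
{"method": "servo_tool", "body": {
  "plan": [
    {"fingers":0.25,"dx":0,"dy":0,"dz":0,"wx":0,"wy":0,"wz":5},
    {"fingers":0.25,"dx":0,"dy":0,"dz":0,"wx":0,"wy":0,"wz":5},
    {"fingers":0.25,"dx":0,"dy":0,"dz":0,"wx":0,"wy":0,"wz":5},
    {"fingers":0.25,"dx":0,"dy":0,"dz":0,"wx":0,"wy":0,"wz":5},
    {"fingers":0.25,"dx":0,"dy":0,"dz":0,"wx":0,"wy":0,"wz":5},
    {"fingers":0.25,"dx":0,"dy":0,"dz":0,"wx":0,"wy":0,"wz":0}
  ]
}}

```text
clock: 17.37
tool_pos: [0.5635, 0.1241, 0.0803]
orientation: [-2.875, -1.265, 0.003]
wrist_force: [-6.2, -0.6, 10.8]
gripper_width: 0.0536
```

Run:
```python
from h import *
s=st(); tins(grab('scene'))
```

```text
t 17.4 caddy TCP [ -1.2 114.6  80.3] tilt/yaw off(deg) [ 0.1 -0.1 32.7] F [-6.2 -0.6 10.8] w 0.0536
tin -0.114 n 99/1047 ctr [  -1.4 -113.6   82. ] meanstrip [23.2  1.  83.5] ang(mean) 2.6 ang(axis) 0.3
tin 0.000 n 79/965 ctr [ 0.1 -0.7 81.9] meanstrip [27.7  1.2 83.6] ang(mean) 2.4 ang(axis) 0.5
tin 0.114 n 74/631 ctr [1.000e-01 1.139e+02 8.250e+01] meanstrip [32.4  5.9 83.5] ang(mean) 10.4 ang(axis) -7.8
```

Emit:
{"method": "servo_tool", "body": {
  "plan": [
    {"fingers":0.25,"dx":0,"dy":0,"dz":0,"wx":0,"wy":0,"wz":4},
    {"fingers":0.25,"dx":0,"dy":0,"dz":0,"wx":0,"wy":0,"wz":4},
    {"fingers":0.25,"dx":0,"dy":0,"dz":0,"wx":0,"wy":0,"wz":0},
    {"fingers":0.25,"dx":0,"dy":0,"dz":-0.6,"wx":0,"wy":0,"wz":0},
    {"fingers":0.25,"dx":0,"dy":0,"dz":-3,"wx":0,"wy":0,"wz":0},
    {"fingers":0.25,"dx":0,"dy":0,"dz":-3.5,"wx":0,"wy":0,"wz":0},
    {"fingers":0.25,"dx":0,"dy":0,"dz":-3.5,"wx":0,"wy":0,"wz":0},
    {"fingers":0.25,"dx":0,"dy":0,"dz":0,"wx":0,"wy":0,"wz":0}
  ]
}}

```text
clock: 18.08
tool_pos: [0.5696, 0.1252, 0.1931]
orientation: [2.953, 1.065, 0.023]
wrist_force: [1.2, 0.2, 0.2]
gripper_width: 0.0534
```

Run:
```python
from h import *
s=st(); f=grab('scene','scene4.png'); tins(f); cover(f); P=cloud(f); t=grab('top','top4.png'); T=cloud(t)
# spool positions again from top
for n,g in (('teal',(.5548,.3095)),('orange',(.5476,-.3468)),('navy',(.4335,-.396))):
    w=T.reshape(-1,3); w=w[(np.hypot(w[:,0]-g[0],w[:,1]-g[1])<.07)&(w[:,2]>.035)&(w[:,2]<.05)]
    p=(w.min(0)+w.max(0))/2; print(n,len(w),p,np.ptp(w,axis=0),w2c(p))
# arm underside height seen by scene along the arm
A=np.concatenate([P.reshape(-1,3),T.reshape(-1,3)]); A=A[~np.isnan(A[:,0])]; u=s['tool_pos'][:2]/np.linalg.norm(s['tool_pos'][:2]); r=A[:,:2]@u; l=abs(A[:,:2]@[-u[1],u[0]])
for a in np.arange(.2,.66,.05):
    k=(l<.08)&(abs(r-a)<.025)&(A[:,2]>.24); print('%.2f'%a,k.sum(),A[k,2].min() if k.any() else '',A[k,2].max() if k.any() else '')
c=w2c(np.r_[.5548,.3095,.2]); go(np.r_[c[:2],.20],-90)
```

```text
t 18.1 caddy TCP [  4.6 116.7 193.1] tilt/yaw off(deg) [-0.6  0.6 40.5] F [1.2 0.2 0.2] w 0.0534
tin -0.114 n 109/1047 ctr [  -1.2 -113.7   82.2] meanstrip [23.5  0.9 83.7] ang(mean) 2.1 ang(axis) -2.2
tin 0.000 n 87/968 ctr [ 0.3 -0.6 81.8] meanstrip [28.3  1.5 83.8] ang(mean) 3.1 ang(axis) 2.4
tin 0.114 n 105/886 ctr [  0.  113.8  81.9] meanstrip [27.2  0.5 83.2] ang(mean) 1.1 ang(axis) -2.3
cover pts 1587
angle from hinge 111.6 slope 111.8Traceback (most recent call last):
  File "<stdin>", line 6, in <module>
    return umr_minimum(a, axis, None, out, keepdims, initial, where)
ValueError: zero-size array to reduction operation minimum which has no identity
```

View pics/scene4.png

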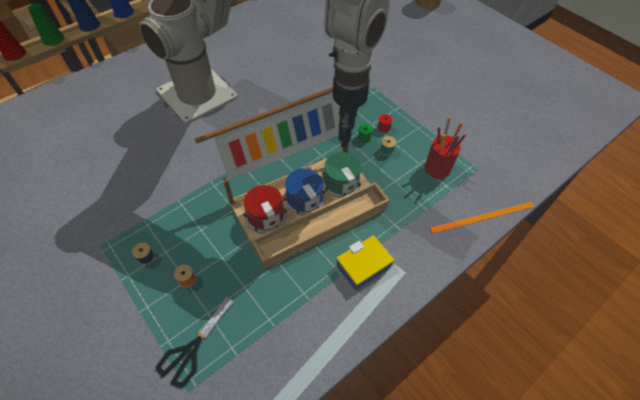

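Scene view: all three labels face front (within about 3°) and the cover is at about 112°. Teal is still at (389,144), orange at (185,275) and navy at (143,252). Next I check arm clearance over the cover and plan the move to teal.

```bash
cat >> h.py <<'E'
def spool(f,g,rad=.07,z=(.033,.05)):
    w=cloud(f).reshape(-1,3); w=w[(np.hypot(w[:,0]-g[0],w[:,1]-g[1])<rad)&(w[:,2]>z[0])&(w[:,2]<z[1])]
    if len(w)<15: print('none',g,len(w)); return
    lo,hi=np.percentile(w,2,0),np.percentile(w,98,0); p=(lo+hi)/2; print(len(w),'world',np.round(p,4),'size',np.round(hi-lo,3),'caddy',np.round(w2c(p),4)); return p
E
python3 - <<'E'
from h import *
s=st(); f=grab('scene'); P=cloud(f)
for g in ((.5548,.3095),(.5476,-.3468),(.4335,-.396)): spool(f,g,.035)
A=P.reshape(-1,3); A=A[~np.isnan(A[:,0])]; u=s['tool_pos'][:2]/np.linalg.norm(s['tool_pos'][:2]); r=A[:,:2]@u; l=abs(A[:,:2]@[-u[1],u[0]])
for a in np.arange(.3,.66,.04):
    k=(l<.08)&(abs(r-a)<.02)&(A[:,2]>.26); print('%.2f'%a,k.sum(),np.round(np.percentile(A[k,2],[0,5,100]),3) if k.any() else '')
c=w2c(np.r_[.5548,.3095,.2]); go(np.r_[c[:2],.20],-90)
E
```

```text
t 18.2 caddy TCP [  1.9 115.6 187.1] tilt/yaw off(deg) [-0.2  0.2 40.5] F [-0.3  0.2 -0.9] w 0.0531
141 world [0.5529 0.3099 0.038 ] size [0.039 0.037 0.008] caddy [-0.0434  0.2959  0.038 ]
248 world [ 0.5459 -0.3459  0.0386] size [0.039 0.037 0.008] caddy [ 0.0617 -0.3515  0.0386]
227 world [ 0.4311 -0.3951  0.0391] size [0.038 0.037 0.007] caddy [-0.0429 -0.4196  0.0391]
0.30 0 
0.34 0 
0.38 0 
0.42 0 
0.46 0 
0.50 0 
0.54 638 [0.318 0.359 0.542]
0.58 2187 [0.26  0.294 0.565]
0.62 2599 [0.26  0.29  0.571]
0 dx 0.55 dy -0.75 dz -0.07  w [ 0.01  0.   -6.53]
1 dx 0.63 dy -0.68 dz -0.07  w [ 0.01  0.   -6.53]
2 dx 0.70 dy -0.60 dz -0.07  w [ 0.01  0.   -6.53]
3 dx 0.77 dy -0.52 dz -0.07  w [ 0.01  0.   -6.53]
4 dx 0.82 dy -0.43 dz -0.07  w [ 0.01  0.   -6.53]
5 dx 0.87 dy -0.33 dz -0.07  w [ 0.01  0.   -6.53]
6 dx 0.90 dy -0.23 dz -0.07  w [ 0.01  0.   -6.53]
7 dx 0.92 dy -0.13 dz -0.07  w [ 0.01  0.   -6.53]
8 dx 0.93 dy -0.02 dz -0.07  w [ 0.01  0.   -6.53]
9 dx 0.92 dy 0.08 dz -0.07  w [ 0.01  0.   -6.53]
10 dx 0.91 dy 0.19 dz -0.07  w [ 0.01  0.   -6.53]
11 dx 0.88 dy 0.29 dz -0.07  w [ 0.01  0.   -6.53]
12 dx 0.84 dy 0.39 dz -0.07  w [ 0.01  0.   -6.53]
13 dx 0.79 dy 0.48 dz -0.07  w [ 0.01  0.   -6.53]
14 dx 0.73 dy 0.57 dz -0.07  w [ 0.01  0.   -6.53]
15 dx 0.66 dy 0.65 dz -0.07  w [ 0.01  0.   -6.53]
16 dx 0.59 dy 0.72 dz -0.07  w [ 0.01  0.   -6.53]
17 dx 0.50 dy 0.78 dz -0.07  w [ 0.01  0.   -6.53]
18 dx 0.41 dy 0.83 dz -0.07  w [ 0.01  0.   -6.53]
19 dx 0.31 dy 0.87 dz -0.07  w [ 0.01  0.   -6.53]
```

Emit:
{"method": "servo_tool", "body": {
  "plan": [
    {"fingers":1,"dx":0.55,"dy":-0.75,"dz":0,"wx":0,"wy":0,"wz":-6.5},
    {"fingers":1,"dx":0.65,"dy":-0.7,"dz":0,"wx":0,"wy":0,"wz":-6.5},
    {"fingers":1,"dx":0.7,"dy":-0.6,"dz":0,"wx":0,"wy":0,"wz":-6.5},
    {"fingers":1,"dx":0.75,"dy":-0.5,"dz":0,"wx":0,"wy":0,"wz":-6.5},
    {"fingers":1,"dx":0.8,"dy":-0.45,"dz":0,"wx":0,"wy":0,"wz":-6.5},
    {"fingers":1,"dx":0.85,"dy":-0.35,"dz":0,"wx":0,"wy":0,"wz":-6.5},
    {"fingers":1,"dx":0.9,"dy":-0.25,"dz":0,"wx":0,"wy":0,"wz":-6.5},
    {"fingers":1,"dx":0.9,"dy":-0.15,"dz":0,"wx":0,"wy":0,"wz":-6.5},
    {"fingers":1,"dx":0.9,"dy":0,"dz":0,"wx":0,"wy":0,"wz":-6.5},
    {"fingers":1,"dx":0.9,"dy":0.1,"dz":0,"wx":0,"wy":0,"wz":-6.5}
  ]
}}

```text
clock: 19.07
tool_pos: [0.5583, 0.216, 0.1823]
orientation: [-1.912, -2.49, 0.006]
wrist_force: [-0.2, 0.4, -1.1]
gripper_width: 0.0854
```

Emit:
{"method": "servo_tool", "body": {
  "plan": [
    {"fingers":1,"dx":0.9,"dy":0.2,"dz":0,"wx":0,"wy":0,"wz":-6.5},
    {"fingers":1,"dx":0.9,"dy":0.3,"dz":0,"wx":0,"wy":0,"wz":-6.5},
    {"fingers":1,"dx":0.85,"dy":0.4,"dz":0,"wx":0,"wy":0,"wz":-6.5},
    {"fingers":1,"dx":0.8,"dy":0.5,"dz":0,"wx":0,"wy":0,"wz":-6.5},
    {"fingers":1,"dx":0.75,"dy":0.55,"dz":0,"wx":0,"wy":0,"wz":-6.5},
    {"fingers":1,"dx":0.65,"dy":0.65,"dz":0,"wx":0,"wy":0,"wz":-6.5},
    {"fingers":1,"dx":0.6,"dy":0.7,"dz":0,"wx":0,"wy":0,"wz":-6.5},
    {"fingers":1,"dx":0.5,"dy":0.8,"dz":0,"wx":0,"wy":0,"wz":-6.5},
    {"fingers":1,"dx":0.4,"dy":0.85,"dz":0,"wx":0,"wy":0,"wz":-6.5},
    {"fingers":1,"dx":0.3,"dy":0.85,"dz":0,"wx":0,"wy":0,"wz":-6.5}
  ]
}}

```text
clock: 19.9
tool_pos: [0.554, 0.3089, 0.1821]
orientation: [-0.274, -3.126, 0.004]
wrist_force: [0.2, 0.0, 0.7]
gripper_width: 0.0855
```

Emit:
{"method": "servo_tool", "body": {
  "plan": [
    {"fingers":1,"dx":0,"dy":0,"dz":3,"wx":0,"wy":0,"wz":0},
    {"fingers":1,"dx":0,"dy":0,"dz":3,"wx":0,"wy":0,"wz":0},
    {"fingers":1,"dx":0,"dy":0,"dz":3,"wx":0,"wy":0,"wz":0},
    {"fingers":1,"dx":0,"dy":0,"dz":0,"wx":0,"wy":0,"wz":0},
    {"fingers":1,"dx":0,"dy":0,"dz":0,"wx":0,"wy":0,"wz":0},
    {"fingers":1,"dx":0,"dy":0,"dz":0,"wx":0,"wy":0,"wz":0}
  ]
}}

```text
clock: 20.4
tool_pos: [0.5553, 0.309, 0.0951]
orientation: [-0.283, -3.129, 0.0]
wrist_force: [0.3, 0.7, 1.0]
gripper_width: 0.0853
```

Run:
```python
from h import *
s=st(); f=grab('scene'); spool(f,(.554,.3097),.05); grab('wrist','w5.png'); go([-.0425,.2958,.008],-90,4)
```

```text
t 20.4 caddy TCP [-40.8 295.4  95.1] tilt/yaw off(deg) [  0.    0.  -89.5] F [0.3 0.7 1. ] w 0.0853
139 world [0.5525 0.3101 0.0378] size [0.039 0.036 0.008] caddy [-0.0438  0.296   0.0378]
0 dx 0.07 dy -0.02 dz 2.22  w [ 0.03  0.04 -0.13]
1 dx 0.07 dy -0.02 dz 2.22  w [ 0.03  0.04 -0.13]
2 dx 0.07 dy -0.01 dz 2.22  w [ 0.03  0.04 -0.13]
3 dx 0.07 dy -0.01 dz 2.22  w [ 0.03  0.04 -0.13]
```

View pics/w5.png

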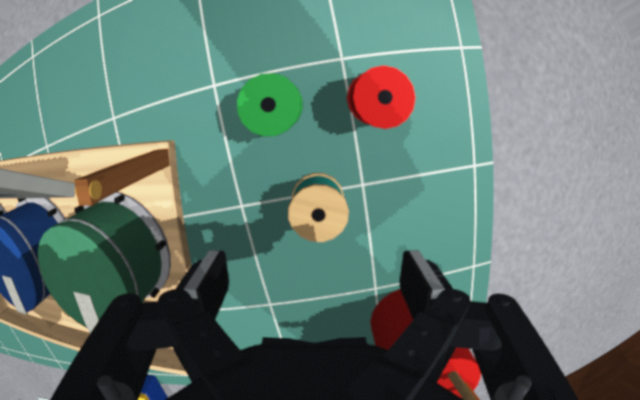

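Wrist view: teal is centred between the open jaws at (318,213), with green and red clear behind it. Descend, grip and lift.

Emit:
{"method": "servo_tool", "body": {
  "plan": [
    {"fingers":1,"dx":0.1,"dy":0,"dz":2.2,"wx":0,"wy":0,"wz":0},
    {"fingers":1,"dx":0.1,"dy":0,"dz":2.2,"wx":0,"wy":0,"wz":0},
    {"fingers":1,"dx":0,"dy":0,"dz":2.2,"wx":0,"wy":0,"wz":0},
    {"fingers":1,"dx":0,"dy":0,"dz":2.0,"wx":0,"wy":0,"wz":0},
    {"fingers":1,"dx":0,"dy":0,"dz":0,"wx":0,"wy":0,"wz":0},
    {"fingers":-1,"dx":0,"dy":0,"dz":0,"wx":0,"wy":0,"wz":0},
    {"fingers":-1,"dx":0,"dy":0,"dz":0,"wx":0,"wy":0,"wz":0},
    {"fingers":-1,"dx":0,"dy":0,"dz":0,"wx":0,"wy":0,"wz":0},
    {"fingers":-1,"dx":0,"dy":0,"dz":0,"wx":0,"wy":0,"wz":0},
    {"fingers":-1,"dx":0,"dy":0,"dz":0,"wx":0,"wy":0,"wz":0}
  ]
}}

```text
clock: 21.33
tool_pos: [0.5551, 0.3104, 0.0115]
orientation: [0.283, 3.125, 0.004]
wrist_force: [-0.5, 0.3, 6.7]
gripper_width: 0.0408
```

Emit:
{"method": "servo_tool", "body": {
  "plan": [
    {"fingers":-1,"dx":0,"dy":0,"dz":-0.5,"wx":0,"wy":0,"wz":0},
    {"fingers":-1,"dx":0,"dy":0,"dz":-2.5,"wx":0,"wy":0,"wz":0},
    {"fingers":-1,"dx":0,"dy":0,"dz":-3,"wx":0,"wy":0,"wz":0},
    {"fingers":-1,"dx":0,"dy":0,"dz":-3,"wx":0,"wy":0,"wz":0},
    {"fingers":-1,"dx":0,"dy":0,"dz":-3,"wx":0,"wy":0,"wz":0},
    {"fingers":-1,"dx":0,"dy":0,"dz":0,"wx":0,"wy":0,"wz":0},
    {"fingers":-1,"dx":0,"dy":0,"dz":0,"wx":0,"wy":0,"wz":0}
  ]
}}

```text
clock: 21.92
tool_pos: [0.5546, 0.3102, 0.1319]
orientation: [0.283, 3.124, 0.005]
wrist_force: [0.2, -0.4, -1.8]
gripper_width: 0.0405
```

Run:
```python
from h import *
s=st(); go([.0945,.12,.13],-90)
```

```text
t 21.9 caddy TCP [-41.7 296.4 131.9] tilt/yaw off(deg) [ -0.4  -0.  -89.5] F [ 0.2 -0.4 -1.8] w 0.0405
0 dx -2.30 dy -2.92 dz 0.03  w [ 0.03  0.04 -0.08]
1 dx -2.29 dy -2.92 dz 0.03  w [ 0.03  0.04 -0.08]
2 dx -2.29 dy -2.93 dz 0.03  w [ 0.03  0.04 -0.08]
3 dx -2.28 dy -2.93 dz 0.03  w [ 0.03  0.04 -0.08]
4 dx -2.28 dy -2.93 dz 0.03  w [ 0.03  0.04 -0.08]
5 dx -2.27 dy -2.94 dz 0.03  w [ 0.03  0.04 -0.08]
```

Emit:
{"method": "servo_tool", "body": {
  "plan": [
    {"fingers":-1,"dx":-2.3,"dy":-2.9,"dz":0,"wx":0,"wy":0,"wz":-0.1},
    {"fingers":-1,"dx":-2.3,"dy":-2.9,"dz":0,"wx":0,"wy":0,"wz":-0.1},
    {"fingers":-1,"dx":-2.3,"dy":-2.9,"dz":0,"wx":0,"wy":0,"wz":-0.1},
    {"fingers":-1,"dx":-2.3,"dy":-2.9,"dz":0,"wx":0,"wy":0,"wz":-0.1},
    {"fingers":-1,"dx":-2.3,"dy":-2.9,"dz":0,"wx":0,"wy":0,"wz":-0.1},
    {"fingers":-1,"dx":-2.3,"dy":-2.9,"dz":0,"wx":0,"wy":0,"wz":0},
    {"fingers":-1,"dx":0,"dy":0,"dz":0,"wx":0,"wy":0,"wz":0},
    {"fingers":-1,"dx":0,"dy":0,"dz":3,"wx":0,"wy":0,"wz":0},
    {"fingers":-1,"dx":0,"dy":0,"dz":0,"wx":0,"wy":0,"wz":0},
    {"fingers":-1,"dx":0,"dy":0,"dz":0,"wx":0,"wy":0,"wz":0}
  ]
}}

```text
clock: 22.75
tool_pos: [0.6554, 0.1133, 0.0951]
orientation: [-0.269, -3.122, 0.003]
wrist_force: [-1.0, 0.3, -0.1]
gripper_width: 0.0402
```

Run:
```python
from h import *
s=st(); go([.0945,.12,.0275],-90,4)
```

```text
t 22.8 caddy TCP [ 91.2 119.6  95.1] tilt/yaw off(deg) [  0.5   0.2 -90. ] F [-1.   0.3 -0.1] w 0.0402
0 dx -0.10 dy 0.01 dz 1.69  w [-0.04 -0.12 -0.  ]
1 dx -0.09 dy 0.01 dz 1.69  w [-0.04 -0.12 -0.  ]
2 dx -0.09 dy 0.01 dz 1.69  w [-0.04 -0.12 -0.  ]
3 dx -0.09 dy 0.01 dz 1.69  w [-0.04 -0.12 -0.  ]
```

Emit:
{"method": "servo_tool", "body": {
  "plan": [
    {"fingers":-1,"dx":-0.3,"dy":0,"dz":2.0,"wx":0,"wy":0,"wz":0},
    {"fingers":-1,"dx":0,"dy":0,"dz":2.0,"wx":0,"wy":0,"wz":0},
    {"fingers":-1,"dx":0,"dy":0,"dz":1.5,"wx":0,"wy":0,"wz":0},
    {"fingers":-1,"dx":0,"dy":0,"dz":0.8,"wx":0,"wy":0,"wz":0},
    {"fingers":-1,"dx":0,"dy":0,"dz":0.4,"wx":0,"wy":0,"wz":0},
    {"fingers":-1,"dx":0,"dy":0,"dz":0,"wx":0,"wy":0,"wz":0}
  ]
}}

```text
clock: 23.25
tool_pos: [0.6609, 0.1139, 0.0313]
orientation: [-0.268, -3.129, 0.001]
wrist_force: [-0.3, 0.5, -0.4]
gripper_width: 0.0404
```

Run:
```python
from h import *
s=st()
```

```text
t 23.2 caddy TCP [ 96.5 121.2  31.3] tilt/yaw off(deg) [  0.1   0.  -90. ] F [-0.3  0.5 -0.4] w 0.0404
```

Emit:
{"method": "servo_tool", "body": {
  "plan": [
    {"fingers":-1,"dx":0,"dy":0,"dz":0.4,"wx":0,"wy":0,"wz":0},
    {"fingers":-1,"dx":0,"dy":0,"dz":0,"wx":0,"wy":0,"wz":0},
    {"fingers":0.25,"dx":0,"dy":0,"dz":0,"wx":0,"wy":0,"wz":0},
    {"fingers":0.25,"dx":0,"dy":0,"dz":0,"wx":0,"wy":0,"wz":0},
    {"fingers":0.25,"dx":0,"dy":0,"dz":0,"wx":0,"wy":0,"wz":0},
    {"fingers":0.25,"dx":0,"dy":0,"dz":-1.5,"wx":0,"wy":0,"wz":0},
    {"fingers":0.25,"dx":0,"dy":0,"dz":-3.5,"wx":0,"wy":0,"wz":0},
    {"fingers":0.25,"dx":0,"dy":0,"dz":-3.5,"wx":0,"wy":0,"wz":0},
    {"fingers":0.25,"dx":0,"dy":0,"dz":-3.5,"wx":0,"wy":0,"wz":0},
    {"fingers":0.25,"dx":0,"dy":0,"dz":0,"wx":0,"wy":0,"wz":0}
  ]
}}

```text
clock: 24.08
tool_pos: [0.6662, 0.1141, 0.1577]
orientation: [0.268, 3.115, 0.006]
wrist_force: [1.4, 0.3, 1.3]
gripper_width: 0.0537
```

Run:
```python
from h import *
s=st(); f=grab('scene'); spool(f,c2w([.095,.12,0])[:2],.035,(.045,.07)); spool(f,(.5459,-.3459),.05); spool(f,(.4311,-.3951),.05)
go([.0625,-.3515,.13],-90)
```

```text
t 24.1 caddy TCP [101.7 122.3 157.7] tilt/yaw off(deg) [ -0.9  -0.4 -90. ] F [1.4 0.3 1.3] w 0.0537
201 world [0.6639 0.112  0.0511] size [0.047 0.038 0.012] caddy [0.0998 0.1198 0.0511]
250 world [ 0.546  -0.3459  0.0387] size [0.039 0.037 0.007] caddy [ 0.0619 -0.3515  0.0387]
101 world [ 0.4457 -0.4336  0.0386] size [0.033 0.02  0.008] caddy [-0.0219 -0.455   0.0386]
0 dx 0.29 dy -3.64 dz 0.17  w [ 0.02  0.05 -0.  ]
1 dx 0.29 dy -3.64 dz 0.17  w [ 0.02  0.05 -0.  ]
2 dx 0.29 dy -3.64 dz 0.17  w [ 0.02  0.05 -0.  ]
3 dx 0.29 dy -3.64 dz 0.17  w [ 0.02  0.05 -0.  ]
4 dx 0.29 dy -3.64 dz 0.17  w [ 0.02  0.05 -0.  ]
5 dx 0.29 dy -3.64 dz 0.18  w [ 0.02  0.05 -0.  ]
6 dx 0.29 dy -3.64 dz 0.18  w [ 0.02  0.05 -0.  ]
7 dx 0.29 dy -3.64 dz 0.18  w [ 0.02  0.05 -0.  ]
8 dx 0.29 dy -3.64 dz 0.18  w [ 0.02  0.05 -0.  ]
9 dx 0.29 dy -3.64 dz 0.18  w [ 0.02  0.05 -0.  ]
10 dx 0.29 dy -3.64 dz 0.18  w [ 0.02  0.05 -0.  ]
11 dx 0.29 dy -3.64 dz 0.18  w [ 0.02  0.05 -0.  ]
12 dx 0.29 dy -3.64 dz 0.19  w [ 0.02  0.05 -0.  ]
```

Emit:
{"method": "servo_tool", "body": {
  "plan": [
    {"fingers":1,"dx":0.3,"dy":-3.6,"dz":0,"wx":0,"wy":0,"wz":0},
    {"fingers":1,"dx":0.3,"dy":-3.6,"dz":0,"wx":0,"wy":0,"wz":0},
    {"fingers":1,"dx":0.3,"dy":-3.6,"dz":0,"wx":0,"wy":0,"wz":0},
    {"fingers":1,"dx":0.3,"dy":-3.6,"dz":0,"wx":0,"wy":0,"wz":0},
    {"fingers":1,"dx":0.3,"dy":-3.6,"dz":0,"wx":0,"wy":0,"wz":0},
    {"fingers":1,"dx":0.3,"dy":-3.6,"dz":0,"wx":0,"wy":0,"wz":0},
    {"fingers":1,"dx":0.3,"dy":-3.6,"dz":0,"wx":0,"wy":0,"wz":0},
    {"fingers":1,"dx":0.3,"dy":-3.6,"dz":0,"wx":0,"wy":0,"wz":0},
    {"fingers":1,"dx":0.3,"dy":-3.6,"dz":0,"wx":0,"wy":0,"wz":0},
    {"fingers":1,"dx":0.3,"dy":-3.6,"dz":0,"wx":0,"wy":0,"wz":0}
  ]
}}

```text
clock: 24.97
tool_pos: [0.5692, -0.2376, 0.147]
orientation: [-0.269, -3.129, -0.001]
wrist_force: [0.5, -0.3, -0.3]
gripper_width: 0.0852
```

Emit:
{"method": "servo_tool", "body": {
  "plan": [
    {"fingers":1,"dx":0.3,"dy":-3.6,"dz":0.5,"wx":0,"wy":0,"wz":0},
    {"fingers":1,"dx":0.3,"dy":-3.6,"dz":1,"wx":0,"wy":0,"wz":0},
    {"fingers":1,"dx":0.3,"dy":-3.6,"dz":2,"wx":0,"wy":0,"wz":0},
    {"fingers":1,"dx":0,"dy":0,"dz":2,"wx":0,"wy":0,"wz":0},
    {"fingers":1,"dx":0,"dy":0,"dz":0,"wx":0,"wy":0,"wz":0},
    {"fingers":1,"dx":0,"dy":0,"dz":0,"wx":0,"wy":0,"wz":0},
    {"fingers":1,"dx":0,"dy":0,"dz":0,"wx":0,"wy":0,"wz":0}
  ]
}}

```text
clock: 25.55
tool_pos: [0.5435, -0.3402, 0.0932]
orientation: [0.268, 3.13, 0.001]
wrist_force: [0.9, -1.1, 0.5]
gripper_width: 0.0852
```

Run:
```python
from h import *
s=st(); f=grab('scene','scene6.png'); spool(f,(.546,-.3459),.05); t=grab('top','top6.png'); spool(t,(.445,-.43),.09);
go([.0625,-.3515,.012],-90,4)
```

```text
t 25.6 caddy TCP [  58.4 -346.4   93.2] tilt/yaw off(deg) [ -0.    0.  -90.1] F [ 0.9 -1.1  0.5] w 0.0852
247 world [ 0.5459 -0.3459  0.0392] size [0.039 0.037 0.007] caddy [ 0.0618 -0.3515  0.0392]
251 world [ 0.4505 -0.4441  0.0407] size [0.036 0.038 0.007] caddy [-0.0154 -0.4646  0.0407]
0 dx -0.07 dy -0.13 dz 2.06  w [-0.01  0.03  0.03]
1 dx -0.07 dy -0.13 dz 2.06  w [-0.01  0.03  0.03]
2 dx -0.08 dy -0.13 dz 2.06  w [-0.01  0.03  0.03]
3 dx -0.08 dy -0.13 dz 2.06  w [-0.01  0.03  0.03]
```

View pics/scene6.png

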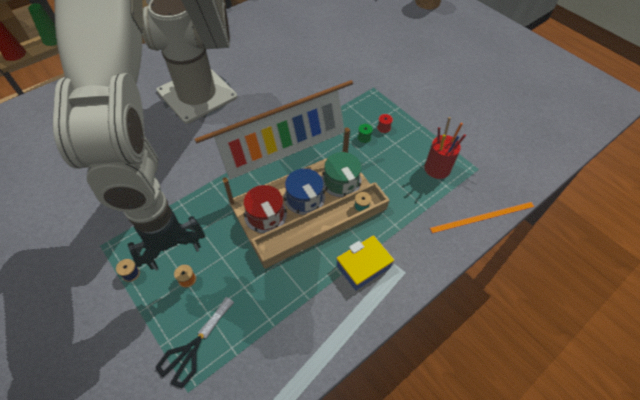

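Teal is standing in the trough at (363,200). Navy was knocked to world (0.451,-0.444). Next I grip orange.

Emit:
{"method": "servo_tool", "body": {
  "plan": [
    {"fingers":1,"dx":-0.3,"dy":-0.5,"dz":1,"wx":0,"wy":0,"wz":0},
    {"fingers":1,"dx":0,"dy":0,"dz":2.4,"wx":0,"wy":0,"wz":0},
    {"fingers":1,"dx":0,"dy":0,"dz":2.5,"wx":0,"wy":0,"wz":0},
    {"fingers":1,"dx":0,"dy":0,"dz":2.2,"wx":0,"wy":0,"wz":0},
    {"fingers":1,"dx":0,"dy":0,"dz":0,"wx":0,"wy":0,"wz":0},
    {"fingers":-1,"dx":0,"dy":0,"dz":0,"wx":0,"wy":0,"wz":0},
    {"fingers":-1,"dx":0,"dy":0,"dz":0,"wx":0,"wy":0,"wz":0},
    {"fingers":-1,"dx":0,"dy":0,"dz":0,"wx":0,"wy":0,"wz":0},
    {"fingers":-1,"dx":0,"dy":0,"dz":0,"wx":0,"wy":0,"wz":0},
    {"fingers":-1,"dx":0,"dy":0,"dz":0,"wx":0,"wy":0,"wz":0}
  ]
}}

```text
clock: 26.48
tool_pos: [0.5469, -0.3475, 0.0143]
orientation: [0.269, 3.126, -0.003]
wrist_force: [-0.9, -0.2, 6.4]
gripper_width: 0.0401
```

Emit:
{"method": "servo_tool", "body": {
  "plan": [
    {"fingers":-1,"dx":0,"dy":0,"dz":-0.5,"wx":0,"wy":0,"wz":0},
    {"fingers":-1,"dx":0,"dy":0,"dz":-2.5,"wx":0,"wy":0,"wz":0},
    {"fingers":-1,"dx":0,"dy":0,"dz":-3,"wx":0,"wy":0,"wz":0},
    {"fingers":-1,"dx":0,"dy":0,"dz":-3,"wx":0,"wy":0,"wz":0},
    {"fingers":-1,"dx":0,"dy":0,"dz":-3,"wx":0,"wy":0,"wz":0},
    {"fingers":-1,"dx":0,"dy":0,"dz":0,"wx":0,"wy":0,"wz":0},
    {"fingers":-1,"dx":0,"dy":0,"dz":0,"wx":0,"wy":0,"wz":0}
  ]
}}

```text
clock: 27.07
tool_pos: [0.5466, -0.3475, 0.1351]
orientation: [0.269, 3.125, -0.004]
wrist_force: [-0.9, -0.3, -0.7]
gripper_width: 0.0401
```

Run:
```python
from h import *
s=st(); go([.0945,0,.13],-90)
```

```text
t 27.1 caddy TCP [  62.8 -353.   135.1] tilt/yaw off(deg) [ -0.1  -0.4 -90. ] F [-0.9 -0.3 -0.7] w 0.0401
0 dx -0.32 dy 3.53 dz 0.04  w [-0.01  0.03 -0.  ]
1 dx -0.32 dy 3.53 dz 0.05  w [-0.01  0.03 -0.  ]
2 dx -0.32 dy 3.53 dz 0.05  w [-0.01  0.03 -0.  ]
3 dx -0.32 dy 3.53 dz 0.05  w [-0.01  0.03 -0.  ]
4 dx -0.32 dy 3.53 dz 0.05  w [-0.01  0.03 -0.  ]
5 dx -0.32 dy 3.53 dz 0.05  w [-0.01  0.03 -0.  ]
6 dx -0.32 dy 3.53 dz 0.05  w [-0.01  0.03 -0.  ]
7 dx -0.32 dy 3.53 dz 0.05  w [-0.01  0.03 -0.  ]
8 dx -0.32 dy 3.53 dz 0.05  w [-0.01  0.03 -0.  ]
9 dx -0.32 dy 3.53 dz 0.05  w [-0.01  0.03 -0.  ]
```

Emit:
{"method": "servo_tool", "body": {
  "plan": [
    {"fingers":-1,"dx":-0.3,"dy":3.5,"dz":0,"wx":0,"wy":0,"wz":0},
    {"fingers":-1,"dx":-0.3,"dy":3.5,"dz":0,"wx":0,"wy":0,"wz":0},
    {"fingers":-1,"dx":-0.3,"dy":3.5,"dz":0,"wx":0,"wy":0,"wz":0},
    {"fingers":-1,"dx":-0.3,"dy":3.5,"dz":0,"wx":0,"wy":0,"wz":0},
    {"fingers":-1,"dx":-0.3,"dy":3.5,"dz":0,"wx":0,"wy":0,"wz":0},
    {"fingers":-1,"dx":-0.3,"dy":3.5,"dz":0,"wx":0,"wy":0,"wz":0},
    {"fingers":-1,"dx":-0.3,"dy":3.5,"dz":0,"wx":0,"wy":0,"wz":0},
    {"fingers":-1,"dx":-0.3,"dy":3.5,"dz":0,"wx":0,"wy":0,"wz":0},
    {"fingers":-1,"dx":-0.3,"dy":3.5,"dz":0,"wx":0,"wy":0,"wz":0},
    {"fingers":-1,"dx":-0.4,"dy":3.8,"dz":0,"wx":0,"wy":0,"wz":0}
  ]
}}

```text
clock: 27.9
tool_pos: [0.6347, -0.0027, 0.1299]
orientation: [-0.27, -3.126, 0.001]
wrist_force: [0.6, -0.7, -0.3]
gripper_width: 0.0403
```

Emit:
{"method": "servo_tool", "body": {
  "plan": [
    {"fingers":-1,"dx":0,"dy":0,"dz":2,"wx":0,"wy":0,"wz":0},
    {"fingers":-1,"dx":0,"dy":0,"dz":2,"wx":0,"wy":0,"wz":0},
    {"fingers":-1,"dx":0,"dy":0,"dz":0,"wx":0,"wy":0,"wz":0},
    {"fingers":-1,"dx":0,"dy":0,"dz":0,"wx":0,"wy":0,"wz":0},
    {"fingers":-1,"dx":0,"dy":0,"dz":0,"wx":0,"wy":0,"wz":0}
  ]
}}

```text
clock: 28.32
tool_pos: [0.6357, -0.0044, 0.0915]
orientation: [-0.27, -3.129, 0.0]
wrist_force: [-0.2, 0.7, -0.2]
gripper_width: 0.0405
```

Run:
```python
from h import *
s=st(); go([.0945,0,.0295],-90,1)
```

```text
t 28.3 caddy TCP [91.9  0.3 91.5] tilt/yaw off(deg) [  0.1   0.  -90. ] F [-0.2  0.7 -0.2] w 0.0405
0 dx -0.27 dy -0.03 dz 6.20  w [-0.01 -0.07 -0.04]
```

Emit:
{"method": "servo_tool", "body": {
  "plan": [
    {"fingers":-1,"dx":-0.3,"dy":0,"dz":2.0,"wx":0,"wy":0,"wz":0},
    {"fingers":-1,"dx":0,"dy":0,"dz":2.0,"wx":0,"wy":0,"wz":0},
    {"fingers":-1,"dx":0,"dy":0,"dz":1.2,"wx":0,"wy":0,"wz":0},
    {"fingers":-1,"dx":0,"dy":0,"dz":0.5,"wx":0,"wy":0,"wz":0},
    {"fingers":-1,"dx":0,"dy":0,"dz":0.4,"wx":0,"wy":0,"wz":0},
    {"fingers":-1,"dx":0,"dy":0,"dz":0.1,"wx":0,"wy":0,"wz":0},
    {"fingers":-1,"dx":0,"dy":0,"dz":0,"wx":0,"wy":0,"wz":0}
  ]
}}

```text
clock: 28.9
tool_pos: [0.6395, -0.0047, 0.0305]
orientation: [0.27, 3.129, 0.0]
wrist_force: [0.2, 0.5, -1.7]
gripper_width: 0.0399
```

Emit:
{"method": "servo_tool", "body": {
  "plan": [
    {"fingers":0.25,"dx":0,"dy":0,"dz":0,"wx":0,"wy":0,"wz":0},
    {"fingers":0.25,"dx":0,"dy":0,"dz":0,"wx":0,"wy":0,"wz":0},
    {"fingers":0.25,"dx":0,"dy":0,"dz":0,"wx":0,"wy":0,"wz":0},
    {"fingers":0.25,"dx":0,"dy":0,"dz":-1.5,"wx":0,"wy":0,"wz":0},
    {"fingers":0.25,"dx":0,"dy":0,"dz":-3.5,"wx":0,"wy":0,"wz":0},
    {"fingers":0.25,"dx":0,"dy":0,"dz":-3.5,"wx":0,"wy":0,"wz":0},
    {"fingers":0.25,"dx":0,"dy":0,"dz":-3.0,"wx":0,"wy":0,"wz":0},
    {"fingers":0.25,"dx":0,"dy":0,"dz":0,"wx":0,"wy":0,"wz":0}
  ]
}}

```text
clock: 29.57
tool_pos: [0.6436, -0.0045, 0.1535]
orientation: [0.268, 3.116, 0.002]
wrist_force: [0.3, 0.5, 0.4]
gripper_width: 0.0534
```

Run:
```python
from h import *
s=st(); f=grab('scene'); spool(f,c2w([.095,0,0])[:2],.035,(.045,.07)); spool(f,c2w([.095,.12,0])[:2],.035,(.045,.07)); t=grab('top'); p=spool(t,(.4505,-.4441),.06); go([-.0154,-.4646,.14],-90)
```

```text
t 29.6 caddy TCP [ 99.7   1.6 153.5] tilt/yaw off(deg) [ -0.7  -0.5 -90. ] F [0.3 0.5 0.4] w 0.0534
212 world [ 0.6429 -0.006   0.0513] size [0.046 0.037 0.012] caddy [ 0.0993 -0.      0.0513]
192 world [0.659  0.1118 0.0516] size [0.039 0.038 0.011] caddy [0.095  0.1187 0.0516]
250 world [ 0.4504 -0.444   0.0404] size [0.036 0.038 0.007] caddy [-0.0155 -0.4645  0.0404]
0 dx 0.86 dy -3.58 dz 0.05  w [0.   0.02 0.  ]
1 dx 0.86 dy -3.58 dz 0.05  w [0.   0.02 0.  ]
2 dx 0.86 dy -3.58 dz 0.05  w [0.   0.02 0.  ]
3 dx 0.86 dy -3.58 dz 0.05  w [0.   0.02 0.  ]
4 dx 0.86 dy -3.58 dz 0.05  w [0.   0.02 0.  ]
5 dx 0.86 dy -3.58 dz 0.05  w [0.   0.02 0.  ]
6 dx 0.86 dy -3.58 dz 0.05  w [0.   0.02 0.  ]
7 dx 0.86 dy -3.58 dz 0.05  w [0.   0.02 0.  ]
8 dx 0.86 dy -3.58 dz 0.05  w [0.   0.02 0.  ]
9 dx 0.86 dy -3.58 dz 0.06  w [0.   0.02 0.  ]
10 dx 0.86 dy -3.58 dz 0.06  w [0.   0.02 0.  ]
11 dx 0.86 dy -3.58 dz 0.06  w [0.   0.02 0.  ]
12 dx 0.86 dy -3.58 dz 0.06  w [0.   0.02 0.  ]
```

Emit:
{"method": "servo_tool", "body": {
  "plan": [
    {"fingers":1,"dx":0.8,"dy":-3.6,"dz":0,"wx":0,"wy":0,"wz":0},
    {"fingers":1,"dx":0.9,"dy":-3.6,"dz":0,"wx":0,"wy":0,"wz":0},
    {"fingers":1,"dx":0.9,"dy":-3.6,"dz":0,"wx":0,"wy":0,"wz":0},
    {"fingers":1,"dx":0.8,"dy":-3.6,"dz":0,"wx":0,"wy":0,"wz":0},
    {"fingers":1,"dx":0.9,"dy":-3.6,"dz":0,"wx":0,"wy":0,"wz":0},
    {"fingers":1,"dx":0.8,"dy":-3.6,"dz":0,"wx":0,"wy":0,"wz":0},
    {"fingers":1,"dx":0.9,"dy":-3.6,"dz":0,"wx":0,"wy":0,"wz":0},
    {"fingers":1,"dx":0.9,"dy":-3.6,"dz":0,"wx":0,"wy":0,"wz":0},
    {"fingers":1,"dx":0.8,"dy":-3.6,"dz":0,"wx":0,"wy":0,"wz":0},
    {"fingers":1,"dx":0.9,"dy":-3.5,"dz":0,"wx":0,"wy":0,"wz":0}
  ]
}}

```text
clock: 30.5
tool_pos: [0.491, -0.3445, 0.143]
orientation: [-0.269, -3.127, -0.002]
wrist_force: [-0.5, -0.2, -0.0]
gripper_width: 0.0855
```

Emit:
{"method": "servo_tool", "body": {
  "plan": [
    {"fingers":1,"dx":0.8,"dy":-3.5,"dz":0,"wx":0,"wy":0,"wz":0},
    {"fingers":1,"dx":0.9,"dy":-3.5,"dz":0,"wx":0,"wy":0,"wz":0},
    {"fingers":1,"dx":0.8,"dy":-3.5,"dz":1,"wx":0,"wy":0,"wz":0},
    {"fingers":1,"dx":0,"dy":0,"dz":3,"wx":0,"wy":0,"wz":0},
    {"fingers":1,"dx":0,"dy":0,"dz":1,"wx":0,"wy":0,"wz":0},
    {"fingers":1,"dx":0,"dy":0,"dz":0,"wx":0,"wy":0,"wz":0},
    {"fingers":1,"dx":0,"dy":0,"dz":0,"wx":0,"wy":0,"wz":0},
    {"fingers":1,"dx":0,"dy":0,"dz":0,"wx":0,"wy":0,"wz":0}
  ]
}}

```text
clock: 31.17
tool_pos: [0.4512, -0.4417, 0.0953]
orientation: [0.266, 3.13, 0.0]
wrist_force: [0.6, 0.4, 0.1]
gripper_width: 0.0856
```

Run:
```python
from h import *
s=st(); f=grab('scene'); p=spool(f,(.4505,-.4441),.06); go([-.015,-.4645,.012],-90,1)
```

```text
t 31.2 caddy TCP [ -15.1 -462.1   95.3] tilt/yaw off(deg) [ -0.    0.  -90.1] F [0.6 0.4 0.1] w 0.0856
246 world [ 0.4486 -0.4429  0.0389] size [0.038 0.037 0.008] caddy [-0.0175 -0.4637  0.0389]
0 dx 0.05 dy -0.20 dz 8.40  w [-0.05  0.08  0.11]
```

Emit:
{"method": "servo_tool", "body": {
  "plan": [
    {"fingers":1,"dx":0.1,"dy":-0.2,"dz":1.5,"wx":0,"wy":0,"wz":0},
    {"fingers":1,"dx":0,"dy":0,"dz":2.4,"wx":0,"wy":0,"wz":0},
    {"fingers":1,"dx":0,"dy":0,"dz":2.4,"wx":0,"wy":0,"wz":0},
    {"fingers":1,"dx":0,"dy":0,"dz":2.0,"wx":0,"wy":0,"wz":0},
    {"fingers":1,"dx":0,"dy":0,"dz":0,"wx":0,"wy":0,"wz":0},
    {"fingers":-1,"dx":0,"dy":0,"dz":0,"wx":0,"wy":0,"wz":0},
    {"fingers":-1,"dx":0,"dy":0,"dz":0,"wx":0,"wy":0,"wz":0},
    {"fingers":-1,"dx":0,"dy":0,"dz":0,"wx":0,"wy":0,"wz":0},
    {"fingers":-1,"dx":0,"dy":0,"dz":0,"wx":0,"wy":0,"wz":0},
    {"fingers":-1,"dx":0,"dy":0,"dz":0,"wx":0,"wy":0,"wz":0}
  ]
}}

```text
clock: 32.05
tool_pos: [0.4506, -0.4459, 0.0145]
orientation: [0.269, 3.126, -0.005]
wrist_force: [0.3, 0.1, 6.7]
gripper_width: 0.0405
```

Emit:
{"method": "servo_tool", "body": {
  "plan": [
    {"fingers":-1,"dx":0,"dy":0,"dz":-0.5,"wx":0,"wy":0,"wz":0},
    {"fingers":-1,"dx":0,"dy":0,"dz":-2.5,"wx":0,"wy":0,"wz":0},
    {"fingers":-1,"dx":0,"dy":0,"dz":-3,"wx":0,"wy":0,"wz":0},
    {"fingers":-1,"dx":0,"dy":0,"dz":-3,"wx":0,"wy":0,"wz":0},
    {"fingers":-1,"dx":0,"dy":0,"dz":-3,"wx":0,"wy":0,"wz":0},
    {"fingers":-1,"dx":0,"dy":0,"dz":0,"wx":0,"wy":0,"wz":0},
    {"fingers":-1,"dx":0,"dy":0,"dz":0,"wx":0,"wy":0,"wz":0}
  ]
}}

```text
clock: 32.63
tool_pos: [0.4501, -0.4458, 0.1349]
orientation: [0.269, 3.126, -0.006]
wrist_force: [0.7, 0.2, -1.4]
gripper_width: 0.0403
```

Run:
```python
from h import *
s=st(); go([.0945,-.12,.13],-90)
```

```text
t 32.6 caddy TCP [ -15.5 -466.3  134.9] tilt/yaw off(deg) [ -0.1  -0.4 -90. ] F [ 0.7  0.2 -1.4] w 0.0403
0 dx -1.10 dy 3.46 dz 0.04  w [-0.02  0.03 -0.  ]
1 dx -1.10 dy 3.46 dz 0.04  w [-0.02  0.03 -0.  ]
2 dx -1.10 dy 3.46 dz 0.04  w [-0.02  0.03 -0.  ]
3 dx -1.10 dy 3.46 dz 0.04  w [-0.02  0.03 -0.  ]
4 dx -1.10 dy 3.46 dz 0.04  w [-0.02  0.03 -0.  ]
5 dx -1.10 dy 3.46 dz 0.05  w [-0.02  0.03 -0.  ]
6 dx -1.10 dy 3.46 dz 0.05  w [-0.02  0.03 -0.  ]
7 dx -1.10 dy 3.46 dz 0.05  w [-0.02  0.03 -0.  ]
8 dx -1.10 dy 3.46 dz 0.05  w [-0.02  0.03 -0.  ]
9 dx -1.10 dy 3.46 dz 0.05  w [-0.02  0.03 -0.  ]
```

Emit:
{"method": "servo_tool", "body": {
  "plan": [
    {"fingers":-1,"dx":-1.1,"dy":3.4,"dz":0,"wx":0,"wy":0,"wz":0},
    {"fingers":-1,"dx":-1.1,"dy":3.5,"dz":0,"wx":0,"wy":0,"wz":0},
    {"fingers":-1,"dx":-1.1,"dy":3.4,"dz":0,"wx":0,"wy":0,"wz":0},
    {"fingers":-1,"dx":-1.1,"dy":3.5,"dz":0,"wx":0,"wy":0,"wz":0},
    {"fingers":-1,"dx":-1.1,"dy":3.4,"dz":0,"wx":0,"wy":0,"wz":0},
    {"fingers":-1,"dx":-1.1,"dy":3.5,"dz":0,"wx":0,"wy":0,"wz":0},
    {"fingers":-1,"dx":-1.1,"dy":3.4,"dz":0,"wx":0,"wy":0,"wz":0},
    {"fingers":-1,"dx":-1.1,"dy":3.5,"dz":0,"wx":0,"wy":0,"wz":0},
    {"fingers":-1,"dx":-1.1,"dy":3.5,"dz":0,"wx":0,"wy":0,"wz":0},
    {"fingers":-1,"dx":-1.1,"dy":3.5,"dz":0,"wx":0,"wy":0,"wz":0}
  ]
}}

```text
clock: 33.47
tool_pos: [0.6157, -0.1205, 0.1298]
orientation: [-0.269, -3.126, -0.0]
wrist_force: [0.3, 0.4, -0.8]
gripper_width: 0.0406
```

Emit:
{"method": "servo_tool", "body": {
  "plan": [
    {"fingers":-1,"dx":0,"dy":0,"dz":2,"wx":0,"wy":0,"wz":0},
    {"fingers":-1,"dx":0,"dy":0,"dz":2,"wx":0,"wy":0,"wz":0},
    {"fingers":-1,"dx":0,"dy":0,"dz":0,"wx":0,"wy":0,"wz":0},
    {"fingers":-1,"dx":0,"dy":0,"dz":0,"wx":0,"wy":0,"wz":0},
    {"fingers":-1,"dx":0,"dy":0,"dz":0,"wx":0,"wy":0,"wz":0}
  ]
}}

```text
clock: 33.88
tool_pos: [0.6161, -0.1228, 0.0915]
orientation: [-0.27, -3.129, -0.0]
wrist_force: [0.3, 0.1, -0.2]
gripper_width: 0.0401
```

Run:
```python
from h import *
s=st(); go([.0945,-.12,.03],-90,1)
```

```text
t 33.9 caddy TCP [  92.8 -119.7   91.5] tilt/yaw off(deg) [  0.1   0.1 -90. ] F [ 0.3  0.1 -0.2] w 0.0401
0 dx -0.18 dy -0.03 dz 6.15  w [ 0.   -0.07 -0.04]
```

Emit:
{"method": "servo_tool", "body": {
  "plan": [
    {"fingers":-1,"dx":-0.2,"dy":0,"dz":2.0,"wx":0,"wy":0,"wz":0},
    {"fingers":-1,"dx":0,"dy":0,"dz":2.0,"wx":0,"wy":0,"wz":0},
    {"fingers":-1,"dx":0,"dy":0,"dz":1.2,"wx":0,"wy":0,"wz":0},
    {"fingers":-1,"dx":0,"dy":0,"dz":0.5,"wx":0,"wy":0,"wz":0},
    {"fingers":-1,"dx":0,"dy":0,"dz":0.4,"wx":0,"wy":0,"wz":0},
    {"fingers":-1,"dx":0,"dy":0,"dz":0.1,"wx":0,"wy":0,"wz":0},
    {"fingers":-1,"dx":0,"dy":0,"dz":0,"wx":0,"wy":0,"wz":0}
  ]
}}

```text
clock: 34.47
tool_pos: [0.6192, -0.1232, 0.0308]
orientation: [0.27, 3.128, -0.0]
wrist_force: [0.3, 0.6, -0.9]
gripper_width: 0.0407
```

Emit:
{"method": "servo_tool", "body": {
  "plan": [
    {"fingers":0.25,"dx":0,"dy":0,"dz":0,"wx":0,"wy":0,"wz":0},
    {"fingers":0.25,"dx":0,"dy":0,"dz":0,"wx":0,"wy":0,"wz":0},
    {"fingers":0.25,"dx":0,"dy":0,"dz":0,"wx":0,"wy":0,"wz":0},
    {"fingers":0.25,"dx":0,"dy":0,"dz":-1.5,"wx":0,"wy":0,"wz":0},
    {"fingers":0.25,"dx":0,"dy":0,"dz":-3.5,"wx":0,"wy":0,"wz":0},
    {"fingers":0.25,"dx":0,"dy":0,"dz":-3.5,"wx":0,"wy":0,"wz":0},
    {"fingers":0.25,"dx":0,"dy":0,"dz":-3.5,"wx":0,"wy":0,"wz":0},
    {"fingers":0.25,"dx":0,"dy":-3,"dz":-2,"wx":0,"wy":0,"wz":0},
    {"fingers":0.25,"dx":0,"dy":-3.5,"dz":0,"wx":0,"wy":0,"wz":0},
    {"fingers":0.25,"dx":0,"dy":-3.5,"dz":0,"wx":0,"wy":0,"wz":0}
  ]
}}

```text
clock: 35.3
tool_pos: [0.6031, -0.2219, 0.1734]
orientation: [0.265, 3.124, -0.003]
wrist_force: [0.6, -0.2, -1.4]
gripper_width: 0.0532
```

Emit:
{"method": "servo_tool", "body": {
  "plan": [
    {"fingers":0.25,"dx":0.5,"dy":-3.5,"dz":0,"wx":0,"wy":0,"wz":0},
    {"fingers":0.25,"dx":1,"dy":-3.5,"dz":0,"wx":0,"wy":0,"wz":0},
    {"fingers":0.25,"dx":1,"dy":-3.5,"dz":0,"wx":0,"wy":0,"wz":0},
    {"fingers":0.25,"dx":2,"dy":-3,"dz":0,"wx":0,"wy":0,"wz":0},
    {"fingers":0.25,"dx":2,"dy":-2,"dz":0,"wx":0,"wy":0,"wz":0},
    {"fingers":0.25,"dx":2,"dy":-2,"dz":0,"wx":0,"wy":0,"wz":0},
    {"fingers":0.25,"dx":0,"dy":0,"dz":0,"wx":0,"wy":0,"wz":0},
    {"fingers":0.25,"dx":0,"dy":0,"dz":0,"wx":0,"wy":0,"wz":0},
    {"fingers":0.25,"dx":0,"dy":0,"dz":0,"wx":0,"wy":0,"wz":0}
  ]
}}

```text
clock: 36.05
tool_pos: [0.4881, -0.3792, 0.1703]
orientation: [0.27, 3.129, -0.0]
wrist_force: [1.0, 0.5, -0.3]
gripper_width: 0.0535
```

Run:
```python
from h import *
s=st(); f=grab('scene','scene8.png'); t=grab('top','top8.png')
for g in (f,t):
    for y in(-.12,0,.12): spool(g,c2w([.095,y,0])[:2],.035,(.045,.07))
    tins(g); cover(g)
```

```text
t 36.0 caddy TCP [  10.6 -394.2  170.3] tilt/yaw off(deg) [ -0.1  -0.1 -90. ] F [ 1.   0.5 -0.3] w 0.0535
232 world [ 0.623  -0.1246  0.0514] size [0.048 0.037 0.012] caddy [ 0.0999 -0.1203  0.0514]
212 world [ 0.6436 -0.0063  0.0514] size [0.047 0.04  0.012] caddy [ 0.1    -0.0002  0.0514]
196 world [0.6619 0.1116 0.0511] size [0.042 0.038 0.011] caddy [0.0979 0.1191 0.0511]
tin -0.114 n 112/1051 ctr [  -1.5 -113.9   81.9] meanstrip [25.7  1.3 83.6] ang(mean) 3.0 ang(axis) -1.4
tin 0.000 n 105/966 ctr [ 0.5 -0.6 81.9] meanstrip [27.7  1.6 83.3] ang(mean) 3.4 ang(axis) -0.6
tin 0.114 n 107/884 ctr [1.000e-01 1.133e+02 8.190e+01] meanstrip [27.2  0.7 83.4] ang(mean) 1.4 ang(axis) -0.7
cover pts 1532
angle from hinge 111.7 slope 111.8
249 world [ 0.625  -0.125   0.0525] size [0.049 0.037 0.014] caddy [ 0.102  -0.1204  0.0525]
253 world [ 0.6468 -0.0062  0.0526] size [0.049 0.037 0.014] caddy [0.1031 0.0004 0.0526]
248 world [0.6666 0.1118 0.0524] size [0.049 0.037 0.014] caddy [0.1025 0.1201 0.0524]
tin -0.114 n 140/1348 ctr [  -0.5 -114.3   84.8] meanstrip [27.6 -0.7 85.6] ang(mean) -1.4 ang(axis) -1.7
tin 0.000 n 142/1329 ctr [ 1.  -0.6 85.1] meanstrip [29.4 -0.  85.6] ang(mean) -0.1 ang(axis) 1.4
tin 0.114 n 151/1326 ctr [  0.5 113.7  84.5] meanstrip [28.1 -0.5 85.4] ang(mean) -1.0 ang(axis) -9.5
cover pts 0
```

View pics/top8.png

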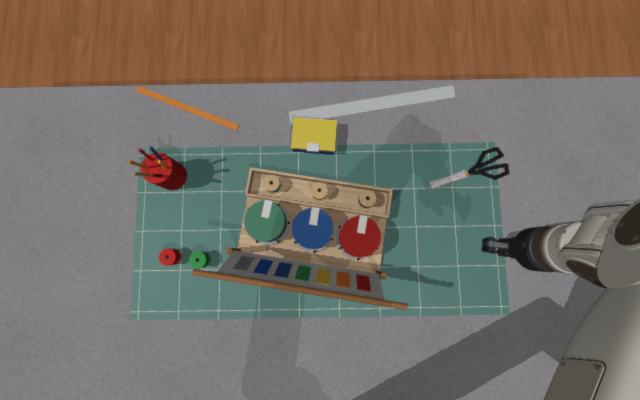

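View pics/scene8.png

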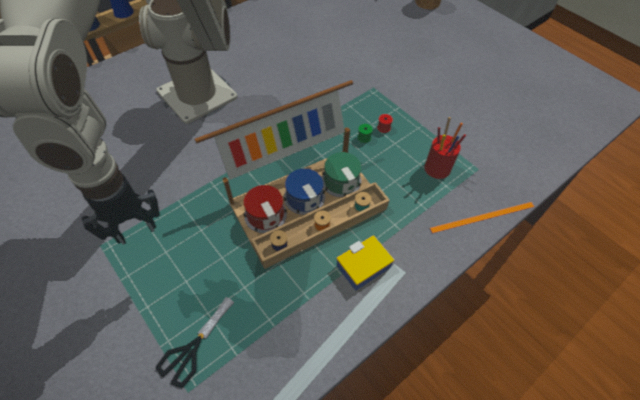

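Both views agree. Three spools stand in the trough at top-view (273,183), (319,190) and (368,198). The strips face front, the cover is at about 112°, the bystanders are unmoved, the arm is clear and there is no pink spool anywhere.

```bash
python3 -c "
from workcell import ctrl
print(ctrl.hand_in())"
```

```text
the job is handed in; nothing more can be done
None
```

The job is done and handed in at about 36 s of the 210 s. `hand_in` gave no verdict, so the results below come from my own last checks.

- **Cover:** I folded it back by its right rod end. It stays at about 112° open, which is inside the 100–120° band.
- **Tins:** Red, blue and green were each turned with two fingertips pressed on the lid. All labels face front within about 3.5° in both cameras. One exception is a noisy line fit in the top view, which put the green label at -9.5°. The mean strip direction in that view was -1.0°, and even -9.5° is within the 13° limit.
- **Spools:** Teal, orange and navy stand upright on the trough floor at about y = +120, 0 and -120 mm, apart from each other. Navy had been knocked aside during the run, so I found it again before gripping it.
- **Pink spool:** It was not visible in any picture, so I treated it as absent.
- **Left alone:** The pencil cup, bead box, shears and the red and green look-alike spools look unmoved. The arm touches nothing.

Forces during lid pressing briefly read about 22 N at the wrist before I eased back to 6–14 N, slightly over the suggested 12 N at times. No check failed.

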